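Hold the bolt head behind the shelf bracket

ROBOT

A 6-joint arm with a two-finger parallel gripper is mounted at the origin on the work surface. World frame = base frame: x ahead of the robot, y to its left, z up, the work surface at z = 0. Lengths are in mm, angles in rad, forces in N, time in s.
With the tool pointing down it reaches from about 275 to 750 mm from the base axis. Payload 10.2 kg.
Tool frame: the origin (TCP) lies midway between the tips of the shut fingers; the grasp point (between the pads) lies 19 mm behind it; z points along the fingers, y is the direction in which the jaws open and shut (so a half turn about z gives the same grasp; the last joint's range is limited). The gripper opens to 88 mm and grips with 3 to 60 N. Pads are 18 mm wide; open, the fingers measure 123 mm over their backs; the gripper's body (75 mm by 187 mm) begins 45 mm behind the grasp point.
Start: joints at [-1.425, 0.313, 1.498, -0, 1.331, -0.223], TCP at [189.248, -489.71, 199.62] pointing down, gripper open.
Joint ranges: [-2.94, 2.94], [-0.97, 2.17], [0.19, 2.56], [-1.23, 4.37], [0.02, 3.11], [-2.88, 2.88]. Speed limits (rad/s): [2.39, 2.39, 3.01, 3.14, 3.14, 3.14].

INTERFACE

Orientations are given as a 3x3 rotation matrix whose columns are the frame's x, y, z axes.
In Python, from station import ctrl gives the robot as it stands.
- The arm moves only by the tool carry_out, never from a script. Its argument "deltas" is a list of rows, each an object with "dp": the shift along the tool's x, y, z in cm, a list of three; "rot": the turn, a rotation vector about the tool's x, y, z in degrees, a list of three; "claw": the finger opening in cm, from 0 to 8.81. In form: [{"dp": [tx, ty, tz], "rot": [ax, ay, az], "claw": claw}, ...]. A call has 1 to 12 rows; each row is the pose to reach, as a shift and turn from the pose measured when the call began, along the tool's axes at that moment; what a row does not reach only later rows make up. A row lasts 1/12 s, in which the tool goes at most 41.7 mm and 7.16 degrees, less where a joint would pass 70% of its speed; a pose out of reach is approached as far as the arm can. A call with a gripper value outside its range is refused whole. The fingers move at their own pace and stop on an object; "force" is the grip in N (left out, the last holds). Time passes only in rows, so rows that repeat a pose let the fingers close. It gives the time, the measured TCP pose, the force and the opening at its end, in the units of the state.
- ctrl.get_obs(): the state, without advancing time (a new reading comes with each control period).
- ctrl.capture(name): name is "side" or "top" or "wrist"; returns the picture (384x512x3 uint8, red, green, blue); there is no depth.
- ctrl.camera_info(name): a dict with "K" (3x3 intrinsics, pixels), "k1" (the pictures are not rectified: a ray, as slopes to the right and down, at radius r is drawn at 1 + k1 r^2 times it, then the intrinsics apply), "extrinsics" (4x4, takes a point from camera to world coordinates); the wrist camera has in their place "tool_from_camera" (4x4, takes a point from camera to tool coordinates, whose origin is the TCP and whose axes are the flange's). Camera axes: x right, y up, looking along -z (the intrinsics and any distortion apply to the point x, -y, -z); pixel columns grow to the right and rows downward; lengths in mm; the calibration is good to about 2 mm. A picture is of the moment at which its call begins: read the wrist's pose just before it. camera_info takes no time and is no camera call.
- ctrl.job_done(): hands the job in, once; it reports no verdict.
Trained networks look in the newest picture that a camera, given by its name, has taken for a name from the list of things; names that differ only in an ending like _2 or _b are one class to them, and where a whole thing is asked for, a point or a joint stands for the part that bears it (a point fixed in the world has none). Each returns a list of dicts, best first, with "score" (0 to 1); they miss things now and then, are a little off and sometimes report something else, mostly with a low value. They report only what shows in the picture. A call takes as long as a camera call. They do not tell look-alikes from the thing itself.
- ctrl.spot_in(camera, query): "rect" ([centre column, centre row, width, height] in pixels, round what is visible of it).
- ctrl.spot_point(camera, query): "point" ([column, row] in pixels: a listed point, or the origin of a listed thing).
The state is a dict: "t": time; "joint_pos": joint angles; "qvel": joint speeds; "joint_efforts": joint torques, N m; "ee_pos": TCP position; "orientation": TCP orientation; "force": force on the tool from outside, world axes, zero at the start; "torque": the same for the moment, N m; "opening": finger opening in mm.
Only numpy, scipy, OpenCV 4.12 (cv2) and the standard library are available. Lean on these libraries where they do the work, as an engineer would, in place of code of your own. Each camera call takes 0.05 s, during which the arm holds its last target.

TASK

A nut runner on the far side of a shelf bracket is tightening its nut and drags the whole bolt slowly round. Lift the white cover off the gap behind the bracket by its grip and set it down flat, grip upwards, on the floor of the steel tray (do not drop it, and leave the other things on the table where they are). Then reach down into the gap, take the hexagonal bolt head firmly between the fingers and keep it from turning; the job finishes while you are still holding it still, so do not let go.

Things in the scene. Friction and masses are not known exactly. Their poses are not given: they have to be found in the camera images.
- stand: fixed stand; origin at table height in mid-gap, straight below the bolt head; x level, away from the robot within 0.35 rad; z up. Base plate x -55 to 245, y +-65, 12 mm thick. Two upright plates 120 mm wide in y, tops at z 105 mm: white splash panel x -31 to -23 mm, steel bracket plate x 23 to 31 mm. The 46 mm gap between is open above and at both y ends.
- runner (a point): centre of the grey nut runner, part of the stand, at stand x 152, y 0, z 75 mm; 50 mm across, lying along the stand's x, reaching from the nut (x 50) to x 230 mm. Two bracket arms flank it at y +-54 mm, x 31 to 131 mm, top at z 103 mm. Leave it alone: it only needs keeping clear of.
- bolt_head (a point): centre of the hexagonal steel bolt head, 75 mm above the table in the middle of the gap, bolt axis level along the stand's x. 24 mm across flats, 27.7 across corners, 16 mm long (x -8 to 8). 15 mm free between it and each plate (a 19 mm thick sleeve joins it to the bracket), 49 mm free below, open on both y sides. Own x = bolt axis; turns with the bolt.
- bolt (a joint): bolt angle about the stand's +x, rad. At 0 and every pi/3 two flats are upright, facing the stand's +y and -y. The runner drags it with about 0.08 N m; free, it turns at about 0.16 rad/s, growing, from the start on (viscous, 0.5 N m s/rad). A grip closing along the stand's y, from above, stops it at any angle.
- cover: loose white plastic cover, 100 to 170 g, over the gap on both plates, hiding the bolt head. Origin: centre of its underside, axes as the stand's. Tongue 40 x 60 mm (x, y), z 0 to 10, hangs into the gap; plate 70 x 100 mm, z 10 to 16; bar grip 44 mm long in x, 16 mm wide in y, z 16 to 52 mm. Starts with its origin at z 95 mm; in the tray it stands on its tongue.
- tray: fixed open steel tray, 180 x 150 mm (x, y) and 30 mm high, walls and floor 4 mm thick; origin at the centre of its underside on the table, z up. It stands to one side of the stand, left or right.
- spanner: open-ended steel spanner, 150 mm, lying on the table between stand and tray; not to be moved
- cheese_a: small ivory cheese, 64 mm across, 38 mm high; not to be moved
- cheese_b: small ivory cheese, 64 mm across, 38 mm high; not to be moved
- cheese_c: larger grey-rinded cheese, 110 mm across, 45 mm high; not to be moved
- mould: open white plastic cheese mould (cup), 80 mm across the rim, 80 mm high; not to be moved
- driver: screwdriver, 190 mm, lying on the table; not to be moved
- spare: spare steel angle bracket, 90 x 30 mm foot with a 66 mm high upright; not to be moved
Mind the look-alikes: they are no part of the job. What is shaped like the cover but green or orange is not meant.

How it is judged:
By the outcome, as a careful person would: the job done as asked, in the order asked, and still so for the second after the job is handed in, while the arm keeps its last pose, push and grip.
It also fails if it takes over 45 s, if anything falls off the work surface, if the arm or the gripper's body presses on something with over 40 N, if the wrist force passes 120 N, or if a joint passes its speed limit or range.

## Working session

There is one attempt and no reset: what is moved stays moved. The work goes in short steps, Python scripts to look and compute and a tool call to move; the robot and the scene stay as the last step left them, time stands still between calls to the robot, and variables do not carry over. Pictures are saved under pics/ and viewed, and the job is handed in when it is done.

Besides the shell and the picture viewer there is one more tool, called after "Request:" by a JSON object that holds its "op" and its "data". carry_out: Moves the arm, as the interface text tells. Its arguments: {"type":"object","properties":{"deltas":{"type":"array","items":{"type":"object","properties":{"dp":{"type":"array","items":{"type":"number"}},"rot":{"type":"array","items":{"type":"number"}},"claw":{"type":"number"}}}},"force":{"type":"number"}},"required":["deltas"]}

```bash
ls; mkdir -p pics; python3 - <<'E'
from station import ctrl
import cv2
o=ctrl.get_obs()
print(o)
for n in ["side","top","wrist"]:
    im=ctrl.capture(n); cv2.imwrite(f"pics/{n}0.png",im[:,:,::-1])
    print(n,ctrl.camera_info(n))
    for q in ["cover","tray","stand"]:
        print(q,[(r['score'],r['point']) for r in ctrl.spot_point(n,q)][:4] if n!="wrist" else '')
print(ctrl.get_obs()['t'])
E
```

```text
pics
{'t': 0.0, 'joint_pos': array([-1.42538309e+00,  3.13450788e-01,  1.49842477e+00,  3.19333422e-05,
        1.33097845e+00, -2.23433191e-01]), 'qvel': array([ 1.79648848e-04,  5.18066640e-04,  1.49950083e-04,  7.44244079e-04,
        1.29928305e-03, -2.09366651e-05]), 'joint_efforts': array([ 2.90013086e-03, -4.02202427e+01, -2.52264655e+01,  6.96425443e-02,
        3.52270191e-02, -1.16903266e-04]), 'ee_pos': array([ 189.22205779, -489.40983466,  199.06532592]), 'orientation': array([[ 9.32746642e-01,  3.60532494e-01, -1.52080222e-04],
       [ 3.60532393e-01, -9.32745852e-01,  1.25253961e-03],
       [ 3.09729034e-04, -1.22313196e-03, -9.99999204e-01]]), 'force': array([-0.62799327, -0.64090669,  0.63471665]), 'torque': array([-0.01675709, -0.007866  , -0.01626616]), 'opening': 87.979017917248}
side {'K': array([[401.11221558,   0.        , 258.13024449],
       [  0.        , 401.11221558, 195.79034713],
       [  0.        ,   0.        ,   1.        ]]), 'k1': 0.0317161627532918, 'extrinsics': array([[ 9.98591871e-01,  1.63151419e-03, -5.30246453e-02,
         4.36713170e+02
[... 1066 characters left out ...]
235.4]), (0.65, [349.4, 285.8])]
tray [(0.92, [192.1, 165.6])]
stand [(0.86, [310.8, 172.6]), (0.15, [322.1, 112.3])]
wrist {'K': array([[265.34570328,   0.        , 256.85881958],
       [  0.        , 265.34570328, 191.70714475],
       [  0.        ,   0.        ,   1.        ]]), 'k1': -0.029371942694514243, 'tool_from_camera': array([[-2.10945232e-04,  9.57415680e-01,  2.88712956e-01,
         7.46739267e+01],
       [ 9.99999439e-01,  5.01517055e-04, -9.32466569e-04,
         7.12922627e-01],
       [-1.03755259e-03,  2.88712597e-01, -9.57415249e-01,
        -1.85127811e+02],
       [ 0.00000000e+00,  0.00000000e+00,  0.00000000e+00,
         1.00000000e+00]])}
cover 
tray 
stand 
0.45
```

View pics/top0.png

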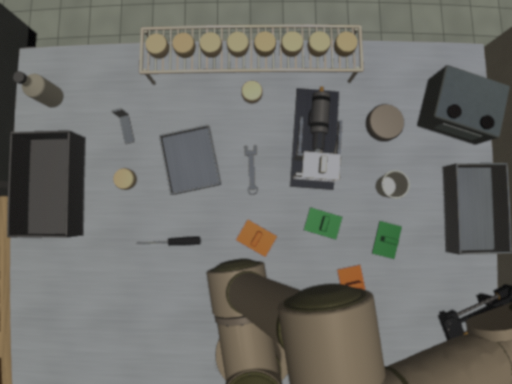

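View pics/side0.png

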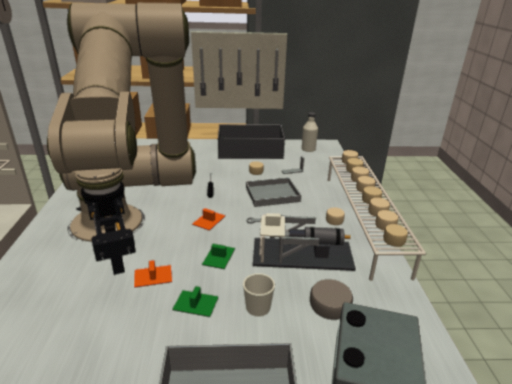

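```bash
cat > h.py <<'E'
import numpy as np, cv2
from station import ctrl
def ray(n,px,obs=None):
    I=ctrl.camera_info(n);K=I['K'];k=I['k1']
    d=np.array([(px[0]-K[0,2])/K[0,0],(px[1]-K[1,2])/K[1,1]])
    s=d.copy()
    for _ in range(20): s=d/(1+k*(s@s))
    v=np.array([s[0],-s[1],-1.])
    T=ext(n,obs)
    return T[:3,3],T[:3,:3]@v
def ext(n,obs=None):
    I=ctrl.camera_info(n)
    if 'extrinsics' in I: return I['extrinsics']
    W=np.eye(4);W[:3,:3]=obs['orientation'];W[:3,3]=obs['ee_pos'];return W@I['tool_from_camera']
def onz(n,px,z,obs=None):
    c,v=ray(n,px,obs); return c+v*(z-c[2])/v[2]
def proj(n,P,obs=None):
    I=ctrl.camera_info(n);K=I['K'];k=I['k1'];T=ext(n,obs)
    p=(np.atleast_2d(P)-T[:3,3])@T[:3,:3]
    s=np.stack([p[:,0]/-p[:,2],-p[:,1]/-p[:,2]],1)
    s=s*(1+k*(s**2).sum(1,keepdims=True))
    return s*K[0,0]+K[:2,2]
E
python3 - <<'E'
import cv2,numpy as np
from h import *
im=cv2.imread('pics/top0.png')
c=cv2.resize(im[75:215,140:370],None,fx=3.4,fy=3.4,interpolation=cv2.INTER_CUBIC);cv2.imwrite('pics/topc.png',c)
im2=cv2.imread('pics/side0.png')
c=cv2.resize(im2[160:290,230:380],None,fx=4.5,fy=4.5,interpolation=cv2.INTER_CUBIC);cv2.imwrite('pics/sidec.png',c)
print(onz('top',[319.1,169.6],95),onz('top',[310.8,172.6],0),onz('top',[192.1,165.6],0),onz('side',[271,194.7],0),onz('side',[272.9,254.1],0))
E
```

```text
[ 528.56353878 -185.08437912   95.        ] [ 530.7156502  -177.27221522    0.        ] [555.03036468 177.28343641   0.        ] [567.85052661 177.88684894   0.        ] [ 546.46270386 -186.08061183    0.        ]
```

View pics/topc.png

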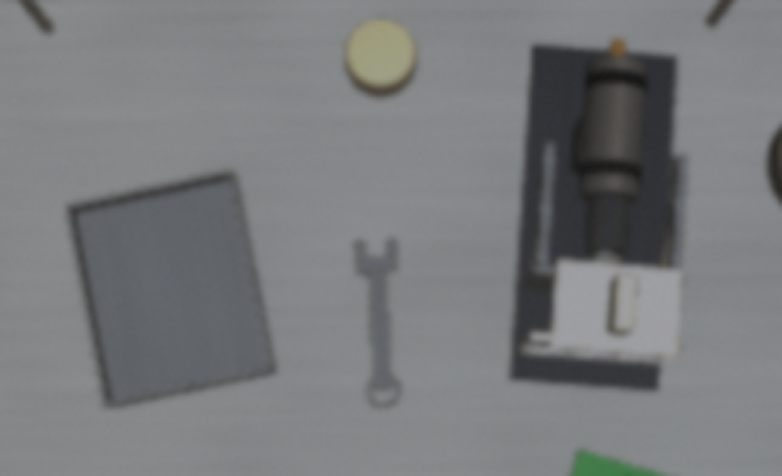

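View pics/sidec.png

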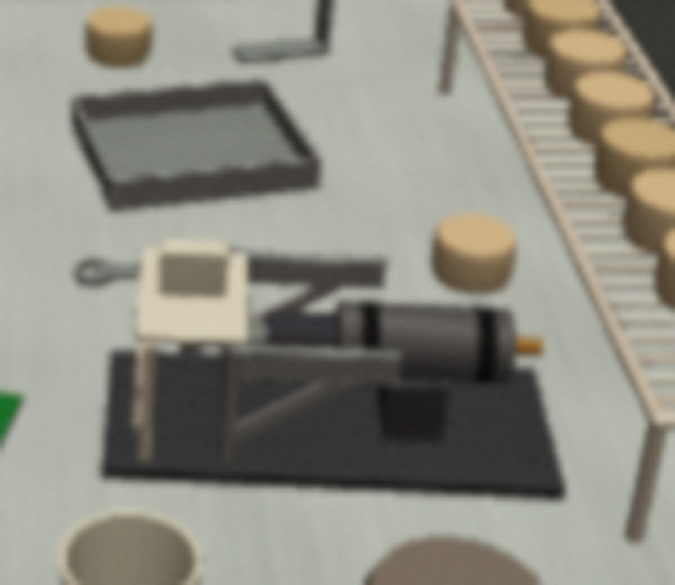

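```bash
python3 - <<'E'
import numpy as np
from h import *
from scipy.optimize import least_squares
t=lambda L:np.array(L)/3.4+[140-.35,75-.35]
s=lambda L:np.array(L)/4.5+[230-.4,160-.4]
base=np.array([[245,65,12],[245,-65,12],[-55,-65,12],[-55,65,12]],float)
bt=t([[533,46],[675,56],[657,388],[511,379]]); bs=s([[530,370],[562,485],[105,467],[112,352]])
def T(p,L): c,sn=np.cos(p[2]),np.sin(p[2]); return L@np.array([[c,-sn,0],[sn,c,0],[0,0,1]]).T+[p[0],p[1],0]
for nm,f in dict(top=lambda p:(proj('top',T(p,base))-bt).ravel(),side=lambda p:(proj('side',T(p,base))-bs).ravel(),
 both=lambda p:np.r_[(proj('top',T(p,base))-bt).ravel(),(proj('side',T(p,base))-bs).ravel()]).items():
    r=least_squares(f,[530,-180,0]);print(nm,r.x,np.abs(r.fun).max().round(2))
tray=np.array([[90,75,30],[90,-75,30],[-90,-75,30],[-90,75,30]],float)
tt=t([[68,207],[232,172],[275,372],[107,406]]);ts=s([[75,102],[267,82],[318,163],[110,188]])
ts=ts[[0,1,2,3]]
ts_o=np.array([ts[1],ts[2],ts[3],ts[0]])
for nm,f in dict(top=lambda p:(proj('top',T(p,tray))-tt).ravel(),side=lambda p:(proj('side',T(p,tray))-ts_o).ravel()).items():
    r=least_squares(f,[555,177,0.1]);print('tray',nm,r.x,np.abs(r.fun).max().round(2))
# cover top corners
print('cover plate',[onz('top',q,111)[:2].round(1) for q in t([[558,258],[683,268],[678,355],[552,347]])])
print('grip',[onz('top',q,147)[:2].round(1) for q in t([[614,276],[632,276],[632,333],[614,333]])])
E
```

```text
top [ 5.38684098e+02 -1.81047345e+02 -8.15033929e-02] 0.83
side [ 5.39883061e+02 -1.83815550e+02 -7.57887721e-02] 1.14
both [ 5.39379323e+02 -1.81887864e+02 -8.00210067e-02] 1.33
tray top [5.69176015e+02 1.79399330e+02 2.01401272e-01] 0.96
tray side [5.71539513e+02 1.70456734e+02 1.89599377e-01] 1.16
cover plate [array([ 578.6, -141.9]), array([ 570. , -241.3]), array([ 500.8, -235.4]), array([ 508. , -135.8])]
grip [array([ 558.4, -179.4]), array([ 558.3, -193.2]), array([ 514.7, -192.1]), array([ 514.8, -178.4])]
```

```bash
cat >> h.py <<'E'
from scipy.spatial.transform import Rotation as Ro
def goto(p,yaw=-0.08):
    o=ctrl.get_obs();R=o['orientation'];c,s=np.cos(yaw),np.sin(yaw)
    Rt=np.array([[c,s,0],[s,-c,0],[0,0,-1.]])
    print('t',o['t'],'at',o['ee_pos'].round(1),'dp cm',(R.T@(np.array(p)-o['ee_pos'])/10).round(2),'rot',np.degrees(Ro.from_matrix(R.T@Rt).as_rotvec()).round(2),'F',o['force'].round(1),'open',round(o['opening'],1),'q',o['joint_pos'].round(2))
E
python3 -c "
from h import *
goto([535,-185,265])"
```

```text
t 0.45 at [ 189.2 -489.7  199.6] dp cm [ 43.24 -15.96  -6.54] rot [-1.000e-02  0.000e+00  2.571e+01] F [ 0.6 -0.2  0.2] open 88.1 q [-1.43  0.31  1.5  -0.    1.33 -0.22]
```

Request:
{"op": "carry_out", "data": {"deltas": [{"dp": [3, -1, -3], "rot": [0, 0, 3]}, {"dp": [7, -2.5, -6], "rot": [0, 0, 6]}, {"dp": [11, -4, -6.5], "rot": [0, 0, 9]}, {"dp": [15, -5.5, -6.5], "rot": [0, 0, 12]}, {"dp": [19, -7, -6.5], "rot": [0, 0, 15]}, {"dp": [23, -8.5, -6.5], "rot": [0, 0, 18]}, {"dp": [27, -10, -6.5], "rot": [0, 0, 21]}, {"dp": [31, -11.5, -6.5], "rot": [0, 0, 24]}, {"dp": [35, -13, -6.5], "rot": [0, 0, 25.7]}, {"dp": [39, -14.4, -6.5], "rot": [0, 0, 25.7]}, {"dp": [42, -15.5, -6.5], "rot": [0, 0, 25.7]}, {"dp": [43.2, -16, -6.5], "rot": [0, 0, 25.7]}]}}

```text
schema error: expected keys dp, rot, claw
```

Request:
{"op": "carry_out", "data": {"deltas": [{"dp": [0, 0, 0], "rot": [0, 0, 0]}]}}

```text
schema error: expected keys dp, rot, claw
```

```bash
python3 - <<'E'
from h import *
goto([535,-185,265])
o=ctrl.get_obs();im=ctrl.capture('wrist');np.savez('w1.npz',p=o['ee_pos'],R=o['orientation'])
cv2.imwrite('pics/wrist1.png',cv2.resize(im[:,:,::-1],None,fx=1.5,fy=1.5,interpolation=cv2.INTER_CUBIC))
print([(r['score'],r['point'],onz('wrist',r['point'],95,o).round(1)) for r in ctrl.spot_point('wrist','cover')])
E
```

```text
t 0.45 at [ 189.2 -489.7  199.6] dp cm [ 43.24 -15.96  -6.54] rot [-1.000e-02  0.000e+00  2.571e+01] F [ 0.6 -0.2  0.2] open 88.1 q [-1.43  0.31  1.5  -0.    1.33 -0.22]
[(0.92, [122.2, 103.9], array([ 216.6, -329.1,   95. ])), (0.73, [226.8, 43.3], array([ 309.4, -412.6,   95. ]))]
```

View pics/wrist1.png

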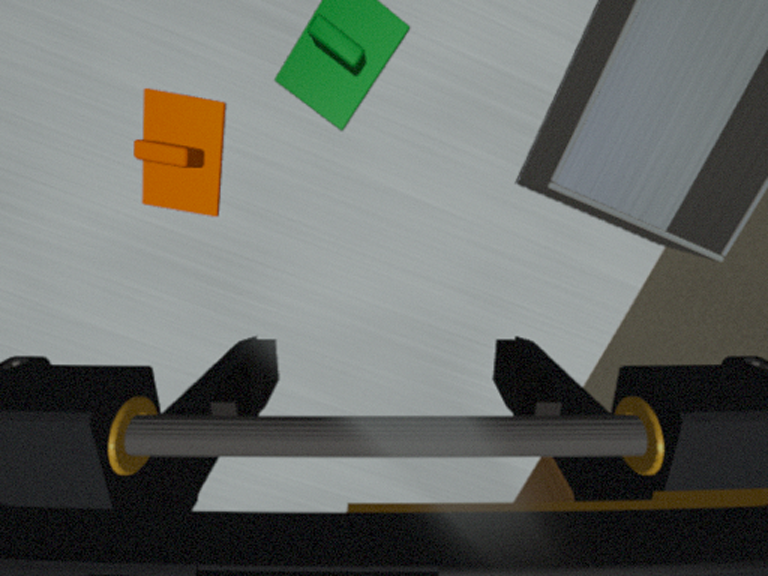

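The call was refused because it needs a claw value in every row, so this wrist picture is still the start view: an orange and a green look-alike at (180,150) and (340,60), and the right-hand look-alike tray.

Request:
{"op": "carry_out", "data": {"deltas": [{"dp": [3, -1, -3], "rot": [0, 0, 3], "claw": 8.8}, {"dp": [7, -2.5, -6], "rot": [0, 0, 6], "claw": 8.8}, {"dp": [11, -4, -6.5], "rot": [0, 0, 9], "claw": 8.8}, {"dp": [15, -5.5, -6.5], "rot": [0, 0, 12], "claw": 8.8}, {"dp": [19, -7, -6.5], "rot": [0, 0, 15], "claw": 8.8}, {"dp": [23, -8.5, -6.5], "rot": [0, 0, 18], "claw": 8.8}, {"dp": [27, -10, -6.5], "rot": [0, 0, 21], "claw": 8.8}, {"dp": [31, -11.5, -6.5], "rot": [0, 0, 24], "claw": 8.8}, {"dp": [35, -13, -6.5], "rot": [0, 0, 25.7], "claw": 8.8}, {"dp": [39, -14.4, -6.5], "rot": [0, 0, 25.7], "claw": 8.8}, {"dp": [42, -15.5, -6.5], "rot": [0, 0, 25.7], "claw": 8.8}, {"dp": [43.2, -16, -6.5], "rot": [0, 0, 25.7], "claw": 8.8}]}}

```text
t: 1.55
ee_pos: [536.8, -181.6, 264.4]
orientation: [[0.997, -0.077, 0.0], [-0.077, -0.997, 0.001], [0.0, -0.001, -1.0]]
force: [-0.5, -0.2, -0.6]
opening: 88.1
```

```bash
python3 - <<'E'
from h import *
goto([535,-185,265])
E
```

```text
t 1.55 at [ 536.8 -181.6  264.4] dp cm [-0.15  0.36 -0.06] rot [-0.04 -0.02  0.17] F [-0.5 -0.2 -0.6] open 88.1 q [-0.53  0.37  1.25  0.    1.52  1.11]
```

```bash
python3 - <<'E'
from h import *
ctrl.capture('top')
o=ctrl.get_obs();im=ctrl.capture('wrist');np.savez('w1.npz',p=o['ee_pos'],R=o['orientation'])
print(o['ee_pos'],o['qvel'].round(3))
cv2.imwrite('pics/wrist2.png',cv2.resize(im[:,:,::-1],None,fx=1.5,fy=1.5,interpolation=cv2.INTER_CUBIC))
print([(r['score'],r['point'],onz('wrist',r['point'],95,o).round(1)) for r in ctrl.spot_point('wrist','cover')])
E
```

```text
[ 538.00966701 -180.07499103  264.11916516] [-0.082 -0.035  0.057 -0.016 -0.019 -0.101]
[(0.91, [319.5, 310.9], array([ 297. , -264.7,   95. ])), (0.72, [278.9, 234.2], array([ 439.2, -205.7,   95. ])), (0.72, [377.5, 258.5], array([ 386.9, -353.4,   95. ])), (0.71, [177.3, 266.3], array([396.7, -47.9,  95. ])), (0.66, [263.4, 169.1], array([ 537.8, -189.6,   95. ])), (0.25, [390.3, 57.3], array([ 665.8, -354.5,   95. ]))]
```

View pics/wrist2.png

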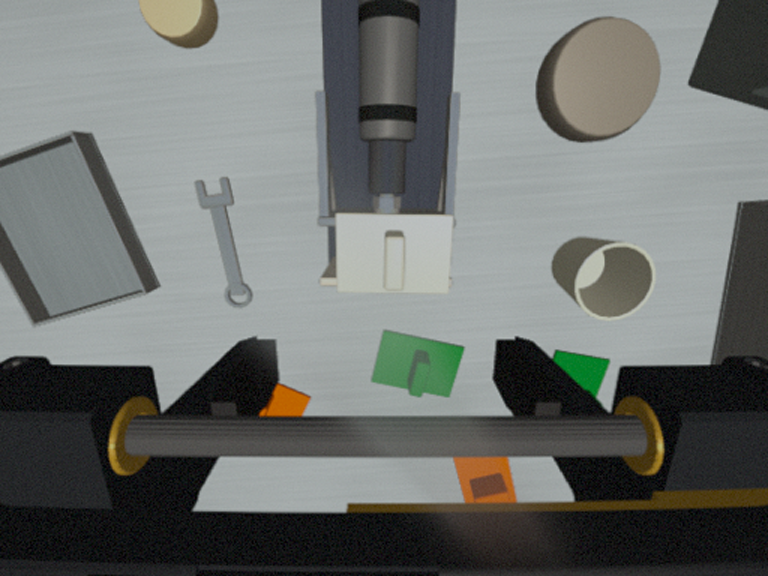

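```bash
cat >> h.py <<'E'
def T(p,L): c,sn=np.cos(p[2]),np.sin(p[2]); return np.asarray(L,float)@np.array([[c,-sn,0],[sn,c,0],[0,0,1]]).T+[p[0],p[1],0]
E
python3 - <<'E'
from h import *
from scipy.optimize import least_squares
d=np.load('w1.npz');o={'ee_pos':d['p'],'orientation':d['R']}
im=cv2.imread('pics/wrist2.png');cv2.imwrite('pics/w2c.png',cv2.resize(im[180:310,290:480],None,fx=4,fy=4,interpolation=cv2.INTER_CUBIC))
w=lambda L:np.array(L)/1.5-.17
c=w([[336,213],[452,215],[449,293],[336,291]])
M=np.array([[35,50,111],[35,-50,111],[-35,-50,111],[-35,50,111]])
r=least_squares(lambda p:(proj('wrist',T(p,M),o)-c).ravel(),[539,-185,-.08]);print('cover',r.x,np.abs(r.fun).max(),r.fun.round(1))
g=w([[385,237],[404,237],[404,289],[385,289]])
print('grip',[onz('wrist',q,147,o)[:2].round(1) for q in g])
print('panels',[onz('wrist',q,105,o)[:2].round(1) for q in w([[319,220],[455,222],[319,284],[452,284]])])
E
```

```text
cover [ 5.41087557e+02 -1.87685150e+02 -9.14734074e-02] 1.0109110452643222 [-0.9 -0.4  1.  -0.4 -0.4  0.4  0.2  0.6]
grip [array([ 562.5, -182.2]), array([ 561.4, -196.7]), array([ 520. , -194.1]), array([ 521.1, -179.1])]
panels [array([ 574.5, -126.1]), array([ 564. , -242.7]), array([ 517.6, -119. ]), array([ 508.5, -238.6])]
```

View pics/w2c.png

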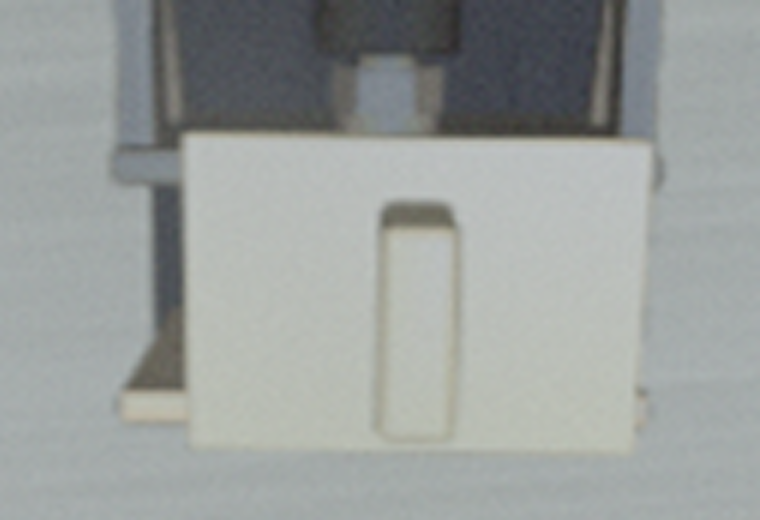

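```bash
python3 -c "
from h import *
goto([541,-187.5,117],-0.085)"
```

```text
t 1.7 at [ 535.1 -183.6  264.2] dp cm [ 0.62  0.34 14.72] rot [-0.01  0.04  0.45] F [-0.  -0.2 -0.3] open 87.9 q [-0.54  0.37  1.25 -0.    1.52  1.11]
```

Request:
{"op": "carry_out", "data": {"deltas": [{"dp": [0.3, 0.2, 2], "rot": [0, 0, 0.4], "claw": 8.8}, {"dp": [0.6, 0.3, 5], "rot": [0, 0, 0.4], "claw": 8.8}, {"dp": [0.6, 0.3, 7], "rot": [0, 0, 0.4], "claw": 8.8}, {"dp": [0.6, 0.3, 7.4], "rot": [0, 0, 0.4], "claw": 8.8}, {"dp": [0.6, 0.3, 7.5], "rot": [0, 0, 0.4], "claw": 8.8}, {"dp": [0.6, 0.3, 7.5], "rot": [0, 0, 0.4], "claw": 8.8}, {"dp": [0.6, 0.3, 7.5], "rot": [0, 0, 0.4], "claw": 8.8}]}}

```text
t: 2.28
ee_pos: [541.2, -187.8, 190.9]
orientation: [[0.996, -0.085, 0.002], [-0.085, -0.996, -0.001], [0.002, 0.001, -1.0]]
force: [-0.5, 1.0, 0.2]
opening: 87.7
```

```bash
python3 - <<'E'
from h import *
o=ctrl.get_obs();im=ctrl.capture('wrist');np.savez('w2.npz',p=o['ee_pos'],R=o['orientation'])
print(o['ee_pos'],o['qvel'].round(3))
cv2.imwrite('pics/wrist3.png',cv2.resize(im[100:250,150:350,::-1],None,fx=4,fy=4,interpolation=cv2.INTER_CUBIC))
goto([541,-187.5,117],-0.085)
E
```

```text
[ 541.17211767 -187.79243757  190.88834713] [ 0.004 -0.002 -0.002 -0.001 -0.002  0.001]
t 2.3333 at [ 541.2 -187.7  190.8] dp cm [-0.03 -0.02  7.38] rot [ 0.06 -0.1   0.03] F [-0.5  0.   1. ] open 88.1 q [-0.54  0.42  1.36 -0.    1.35  1.12]
```

View pics/wrist3.png

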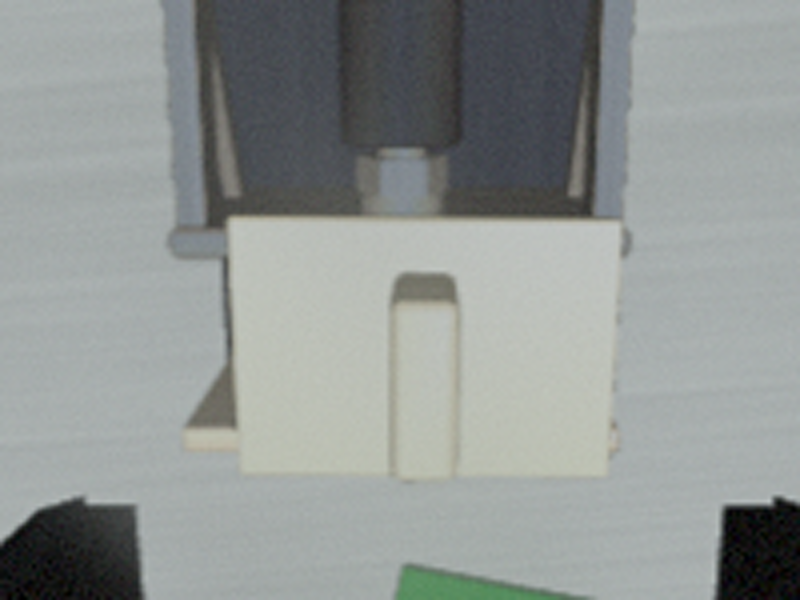

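```bash
python3 - <<'E'
from h import *
from scipy.optimize import least_squares
d=np.load('w2.npz');o={'ee_pos':d['p'],'orientation':d['R']}
w=lambda L:np.array(L)/4-.4+[150,100]
c=w([[229,217],[621,220],[607,474],[241,472]])
M=np.array([[35,50,111],[35,-50,111],[-35,-50,111],[-35,50,111]])
r=least_squares(lambda p:(proj('wrist',T(p,M),o)-c).ravel(),[539,-185,-.08]);print('cover',r.x,np.abs(r.fun).max(),r.fun.round(1))
g=w([[394,302],[457,302],[457,477],[394,477]])
M=np.array([[22,8,147],[22,-8,147],[-22,-8,147],[-22,8,147]])
r=least_squares(lambda p:(proj('wrist',T(p,M),o)-g).ravel(),[539,-185,-.08]);print('grip',r.x,np.abs(r.fun).max(),r.fun.round(1))
q=w([[185,430],[185,450],[619,450],[168,228],[631,228]])
M=np.array([[-23,60,105],[-31,60,105],[-31,-60,105],[31,60,105],[31,-60,105]])
r=least_squares(lambda p:(proj('wrist',T(p,M),o)-q).ravel(),[539,-185,-.08]);print('stand',r.x,np.abs(r.fun).max(),r.fun.round(1))
E
```

```text
cover [ 5.41309897e+02 -1.87561450e+02 -9.14893829e-02] 0.9708407116088438 [-0.9 -0.5  1.  -0.6  0.6  0.7 -0.7  0.7]
grip [ 5.41637927e+02 -1.87862809e+02 -8.57817140e-02] 1.2790735895901548 [-1.2 -1.1  1.2 -1.1  0.7  1.3 -0.7  1.3]
stand [ 5.42112620e+02 -1.81497781e+02 -8.02852959e-02] 1.0197055135136566 [-0.9 -0.9 -0.3  1.   0.8  0.5 -0.3  0.1  0.7 -0.5]
```

Cover is at (541.3, −187.6) with yaw about −0.085, and the tool is already straight above it. Going down to the grip.

Request:
{"op": "carry_out", "data": {"deltas": [{"dp": [0, 0, 2], "rot": [0, 0, 0], "claw": 8.8}, {"dp": [0, 0, 4], "rot": [0, 0, 0], "claw": 8.8}, {"dp": [0, 0, 5.5], "rot": [0, 0, 0], "claw": 8.8}, {"dp": [0, 0, 6.6], "rot": [0, 0, 0], "claw": 8.8}, {"dp": [0, 0, 7.2], "rot": [0, 0, 0], "claw": 8.8}, {"dp": [0, 0, 7.2], "rot": [0, 0, 0], "claw": 8.8}, {"dp": [0, 0, 7.2], "rot": [0, 0, 0], "claw": 8.8}]}}

```text
t: 2.92
ee_pos: [541.7, -188.0, 119.6]
orientation: [[0.996, -0.084, 0.003], [-0.084, -0.996, -0.002], [0.003, 0.002, -1.0]]
force: [0.9, -0.3, 0.2]
opening: 88.2
```

Request:
{"op": "carry_out", "data": {"deltas": [{"dp": [0, 0, 0], "rot": [0, 0, 0], "claw": 1}, {"dp": [0, 0, 0], "rot": [0, 0, 0], "claw": 1}, {"dp": [0, 0, 0], "rot": [0, 0, 0], "claw": 1}, {"dp": [0, 0, 0], "rot": [0, 0, 0], "claw": 1}, {"dp": [0, 0, 0], "rot": [0, 0, 0], "claw": 1}, {"dp": [0, 0, 0], "rot": [0, 0, 0], "claw": 1}, {"dp": [0, 0, 0], "rot": [0, 0, 0], "claw": 1}, {"dp": [0, 0, 0], "rot": [0, 0, 0], "claw": 1}, {"dp": [0, 0, 0], "rot": [0, 0, 0], "claw": 1}, {"dp": [0, 0, 0], "rot": [0, 0, 0], "claw": 1}], "force": 40}}

```text
t: 3.75
ee_pos: [541.7, -188.0, 119.6]
orientation: [[0.996, -0.084, 0.003], [-0.084, -0.996, -0.002], [0.003, 0.002, -1.0]]
force: [0.1, -0.1, 0.3]
opening: 23.2
```

Request:
{"op": "carry_out", "data": {"deltas": [{"dp": [0, 0, 0], "rot": [0, 0, 0], "claw": 1}, {"dp": [0, 0, 0], "rot": [0, 0, 0], "claw": 1}, {"dp": [0, 0, 0], "rot": [0, 0, 0], "claw": 1}, {"dp": [0, 0, 0], "rot": [0, 0, 0], "claw": 1}]}}

```text
t: 4.08
ee_pos: [541.7, -188.0, 119.6]
orientation: [[0.996, -0.084, 0.003], [-0.084, -0.996, -0.002], [0.003, 0.002, -1.0]]
force: [1.1, -0.2, 0.6]
opening: 10.2
```

Request:
{"op": "carry_out", "data": {"deltas": [{"dp": [0, 0, -0.5], "rot": [0, 0, 0], "claw": 1}, {"dp": [0, 0, -1.5], "rot": [0, 0, 0], "claw": 1}, {"dp": [0, 0, -3], "rot": [0, 0, 0], "claw": 1}, {"dp": [0, 0, -5], "rot": [0, 0, 0], "claw": 1}, {"dp": [0, 0, -7], "rot": [0, 0, 0], "claw": 1}, {"dp": [0, 0, -8.5], "rot": [0, 0, 0], "claw": 1}, {"dp": [0, 0, -9], "rot": [0, 0, 0], "claw": 1}, {"dp": [0, 0, -9], "rot": [0, 0, 0], "claw": 1}, {"dp": [0, 0, -9], "rot": [0, 0, 0], "claw": 1}]}}

```text
t: 4.83
ee_pos: [541.3, -187.7, 209.2]
orientation: [[0.996, -0.084, 0.002], [-0.084, -0.996, -0.002], [0.002, 0.001, -1.0]]
force: [-0.2, -0.8, -0.3]
opening: 10.1
```

```bash
python3 - <<'E'
from h import *
o=ctrl.get_obs();im=ctrl.capture('wrist')
cv2.imwrite('pics/wrist4.png',im[:,:,::-1])
im=ctrl.capture('top');cv2.imwrite('pics/top4.png',im[:,:,::-1])
print([(r['score'],r['point']) for r in ctrl.spot_point('top','tray')])
goto([569,177,250],0.0)
E
```

```text
[(0.88, [190.8, 159.6])]
t 4.9833 at [ 541.1 -187.6  208.5] dp cm [ -0.29 -36.56  -4.17] rot [ 0.04 -0.06 -4.84] F [-0.2  0.1  0.3] open 10.1 q [-0.54  0.41  1.33 -0.    1.39  1.12]
```

View pics/wrist4.png

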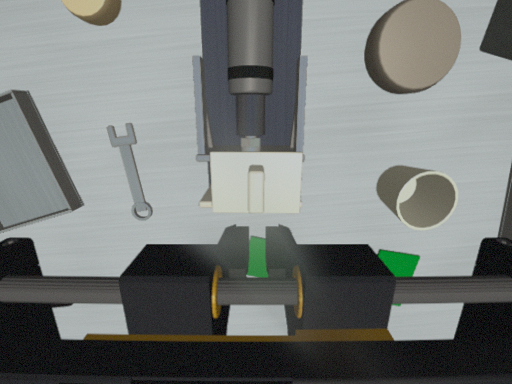

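View pics/top4.png

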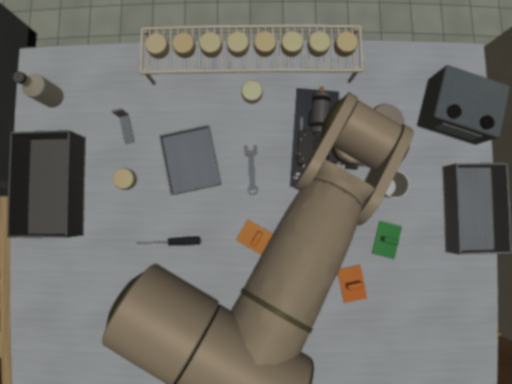

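The opening went to the commanded 10 mm, so the fingers missed the grip, and the picture shows the cover still on the plates around (256,185). I'll find out why before trying again.

```bash
python3 - <<'E'
from h import *
o=ctrl.get_obs();R=o['orientation'];p=o['ee_pos']
for z in [0,-10,-19,-40]: print(z,proj('wrist',p+R@[0,0,z],o), proj('top',p+R@[0,0,z]),proj('side',p+R@[0,0,z]))
for z in [95,111,147]: print(z,proj('wrist',[541.3,-187.6,z],o),proj('top',[541.3,-187.6,z]),proj('side',[541.3,-187.6,z]))
im=ctrl.capture('side');cv2.imwrite('pics/side5.png',cv2.resize(im[80:320,130:400,::-1],None,fx=2.9,fy=2.5,interpolation=cv2.INTER_CUBIC))
im=cv2.imread('pics/wrist4.png');cv2.imwrite('pics/w4c.png',cv2.resize(im[130:290,170:350],None,fx=4,fy=3.7,interpolation=cv2.INTER_CUBIC))
E
```

```text
0 [[255.87691192 216.28040169]] [[328.39579922 158.9900289 ]] [[274.26642231 195.18931301]]
-10 [[255.84289202 221.55908742]] [[329.24405136 158.38739212]] [[274.42553834 192.07084888]]
-19 [[255.80922329 226.78622374]] [[330.02412587 157.83316123]] [[274.57002224 189.24020539]]
-40 [[255.7167928  241.15135562]] [[331.90849978 156.49422146]] [[274.91196273 182.54508481]]
95 [[256.02272267 179.29012928]] [[319.91352252 164.95154821]] [[272.5897702  228.72811915]]
111 [[256.00460881 182.81114245]] [[320.98963089 164.18364255]] [[272.82604022 224.19740945]]
147 [[255.95601787 192.26531215]] [[323.54335003 162.36109798]] [[273.37003293 213.7753555 ]]
```

View pics/side5.png

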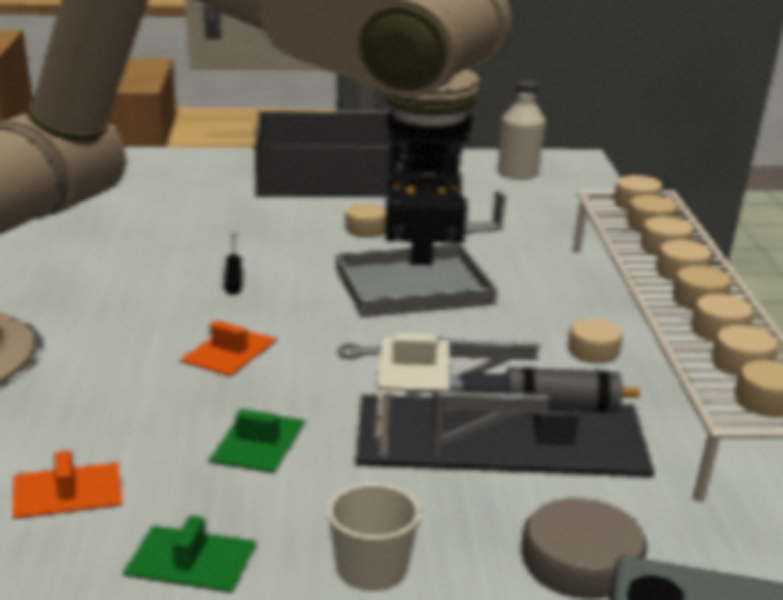

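View pics/w4c.png

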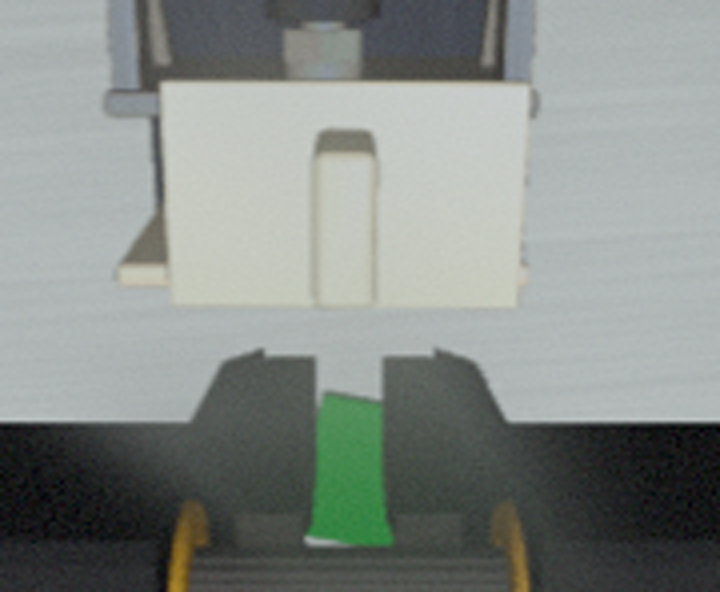

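```bash
python3 - <<'E'
from h import *
o=ctrl.get_obs();R=o['orientation'];p=o['ee_pos']
print(o['t'],p)
P=lambda n,v:proj(n,p+R@np.array(v,float),o)[0].round(1)
print('body near edge side', P('side',[-37.5,93.5,-64]),P('side',[37.5,93.5,-64]),P('side',[0,20,-64]))
print('tips side',P('side',[-9,20,0]),P('side',[9,20,0]),P('side',[9,20,-20]),P('side',[9,20,-30]))
for z in [0,-10,-20,-30]: print('tip wrist',z,P('wrist',[9,5,z]),P('wrist',[9,-5,z]),P('wrist',[9,-20,z]))
im=ctrl.capture('side')
cv2.imwrite('pics/side6.png',cv2.resize(im[130:240,220:330,::-1],None,fx=5.4,fy=5.4,interpolation=cv2.INTER_CUBIC))
E
```

```text
5.0333 [ 541.15902369 -187.6412823   208.67286101]
body near edge side [260.4 191. ] [290.3 192.2] [275.3 178.1]
tips side [271.  198.6] [277.6 198.9] [277.9 192.6] [278.1 189.4]
tip wrist 0 [262.6 205. ] [249.1 205. ] [228.8 205. ]
tip wrist -10 [262.9 209.7] [248.7 209.7] [227.4 209.7]
tip wrist -20 [263.3 215. ] [248.3 215. ] [225.8 215. ]
tip wrist -30 [263.7 220.9] [247.8 220.9] [224.1 220.9]
```

View pics/side6.png

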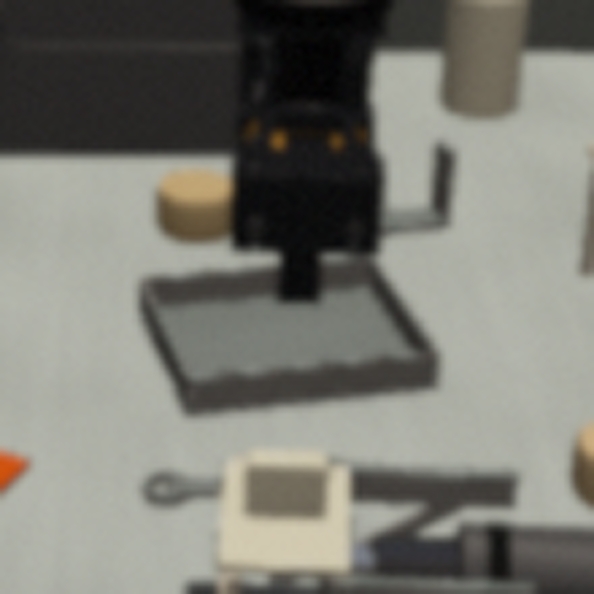

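Both cameras show the fingertips about 40 mm short of the stated TCP (wrist row 226 against 205 predicted, side row 185 against 199). The fingers therefore closed just above the grip. I'll open, go lower in steps and check as I go.

Request:
{"op": "carry_out", "data": {"deltas": [{"dp": [0, 0, 0], "rot": [0, 0, 0], "claw": 6}, {"dp": [0, 0, 0], "rot": [0, 0, 0], "claw": 6}, {"dp": [0, 0, 1], "rot": [0, 0, 0], "claw": 6}, {"dp": [0, 0, 3], "rot": [0, 0, 0], "claw": 6}, {"dp": [0, 0, 5], "rot": [0, 0, 0], "claw": 6}, {"dp": [0, 0, 7], "rot": [0, 0, 0], "claw": 6}, {"dp": [0, 0, 8], "rot": [0, 0, 0], "claw": 6}, {"dp": [0, 0, 9], "rot": [0, 0, 0], "claw": 6}, {"dp": [0, 0, 10], "rot": [0, 0, 0], "claw": 6}, {"dp": [0, 0, 10.6], "rot": [0, 0, 0], "claw": 6}, {"dp": [0, 0, 10.8], "rot": [0, 0, 0], "claw": 6}, {"dp": [0, 0, 10.8], "rot": [0, 0, 0], "claw": 6}]}}

```text
t: 6.08
ee_pos: [541.4, -187.8, 100.7]
orientation: [[0.996, -0.084, 0.001], [-0.084, -0.996, -0.001], [0.001, 0.001, -1.0]]
force: [-1.0, 0.8, -0.0]
opening: 59.9
```

```bash
python3 - <<'E'
from h import *
goto([541.5,-188,80],-0.085)
o=ctrl.get_obs();R=o['orientation'];p=o['ee_pos']
im=ctrl.capture('side')
cv2.imwrite('pics/side7.png',cv2.resize(im[150:260,220:330,::-1],None,fx=5.4,fy=5.4,interpolation=cv2.INTER_CUBIC))
im=ctrl.capture('wrist')
cv2.imwrite('pics/wrist7.png',cv2.resize(im[90:290,130:390,::-1],None,fx=3,fy=3,interpolation=cv2.INTER_CUBIC))
E
```

```text
t 6.0833 at [ 541.4 -187.8  100.7] dp cm [0.01 0.02 2.07] rot [ 0.05 -0.08  0.03] F [-1.   0.8 -0. ] open 59.9 q [-0.54  0.51  1.48 -0.    1.15  1.12]
```

View pics/side7.png

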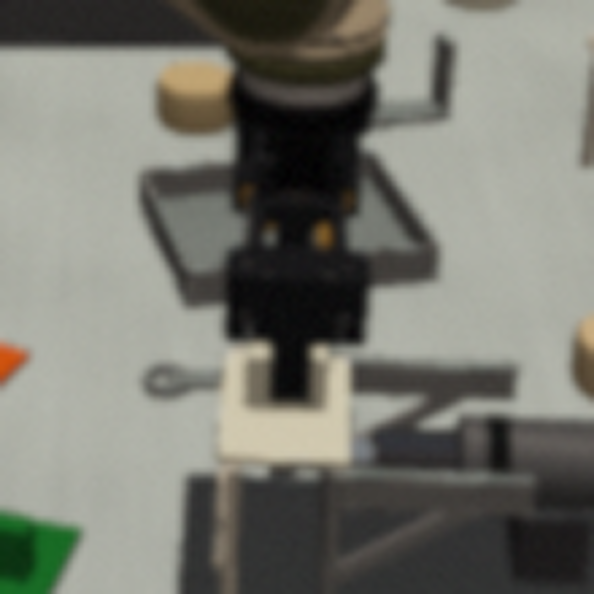

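View pics/wrist7.png

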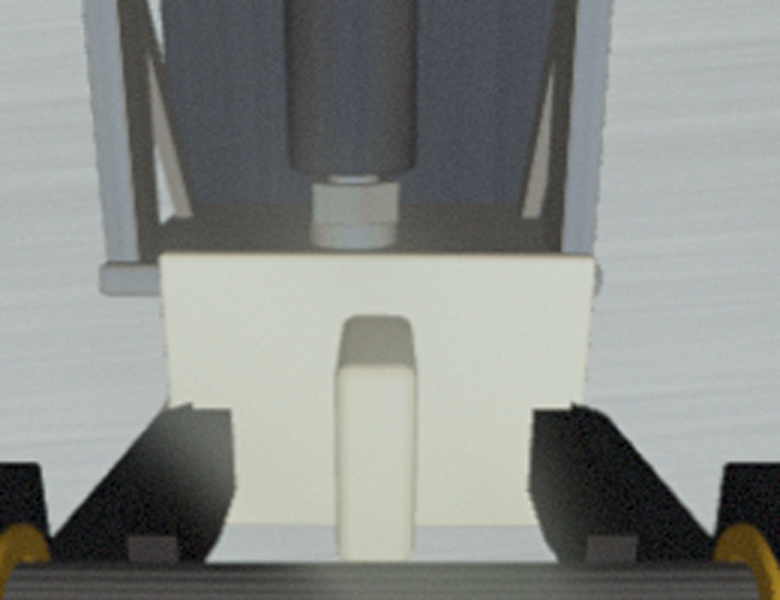

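```bash
python3 - <<'E'
from h import *
o=ctrl.get_obs();R=o['orientation'];p=o['ee_pos']
for off in [30,45]:
  for z in [-20,-30,-40]: print(off,z,proj('side',p+R@np.array([0,off,z]))[0])
im=cv2.imread('pics/side7.png'); print(im[380:410:2,290].mean(1).astype(int), im[395,260:330:4].mean(1).astype(int))
E
```

```text
30 -20 [273.06550395 227.12235981]
30 -30 [273.21094557 224.18931816]
30 -40 [273.35771672 221.23060787]
45 -20 [273.03741035 230.15078821]
45 -30 [273.18436925 227.19685531]
45 -40 [273.3326857  224.21679949]
[ 11  10   9   9   8  10  14  17  25  38  50  69  88 105 130] [100  91  71  47  28  20  20  20  21  20  22  32  53  78  97 109 135 166]
```

Fingertips are now about z 137 and straddle the grip. Going down 2 cm more, then closing.

Request:
{"op": "carry_out", "data": {"deltas": [{"dp": [0, 0, 0.7], "rot": [0, 0, 0], "claw": 6}, {"dp": [0, 0, 1.4], "rot": [0, 0, 0], "claw": 6}, {"dp": [0, 0, 1.9], "rot": [0, 0, 0], "claw": 6}, {"dp": [0, 0, 1.9], "rot": [0, 0, 0], "claw": 6}, {"dp": [0, 0, 1.9], "rot": [0, 0, 0], "claw": 6}]}}

```text
t: 6.6
ee_pos: [541.6, -187.9, 82.0]
orientation: [[0.996, -0.084, 0.002], [-0.084, -0.996, -0.001], [0.002, 0.001, -1.0]]
force: [0.6, -0.2, 0.2]
opening: 59.9
```

Request:
{"op": "carry_out", "data": {"deltas": [{"dp": [0, 0, 0], "rot": [0, 0, 0], "claw": 1}, {"dp": [0, 0, 0], "rot": [0, 0, 0], "claw": 1}, {"dp": [0, 0, 0], "rot": [0, 0, 0], "claw": 1}, {"dp": [0, 0, 0], "rot": [0, 0, 0], "claw": 1}, {"dp": [0, 0, 0], "rot": [0, 0, 0], "claw": 1}, {"dp": [0, 0, 0], "rot": [0, 0, 0], "claw": 1}, {"dp": [0, 0, 0], "rot": [0, 0, 0], "claw": 1}, {"dp": [0, 0, 0], "rot": [0, 0, 0], "claw": 1}, {"dp": [0, 0, 0], "rot": [0, 0, 0], "claw": 1}, {"dp": [0, 0, 0], "rot": [0, 0, 0], "claw": 1}], "force": 40}}

```text
t: 7.43
ee_pos: [541.6, -187.9, 82.1]
orientation: [[0.996, -0.084, 0.002], [-0.084, -0.996, -0.001], [0.002, 0.001, -1.0]]
force: [0.1, 0.4, 0.0]
opening: 15.9
```

Opening stopped at 15.9 mm, so the 16 mm grip is held. Lifting.

Request:
{"op": "carry_out", "data": {"deltas": [{"dp": [0, 0, -0.4], "rot": [0, 0, 0], "claw": 1}, {"dp": [0, 0, -1], "rot": [0, 0, 0], "claw": 1}, {"dp": [0, 0, -2], "rot": [0, 0, 0], "claw": 1}, {"dp": [0, 0, -3.5], "rot": [0, 0, 0], "claw": 1}, {"dp": [0, 0, -5], "rot": [0, 0, 0], "claw": 1}, {"dp": [0, 0, -6.5], "rot": [0, 0, 0], "claw": 1}, {"dp": [0, 0, -8], "rot": [0, 0, 0], "claw": 1}, {"dp": [0, 0, -9], "rot": [0, 0, 0], "claw": 1}, {"dp": [0, 0, -9.5], "rot": [0, 0, 0], "claw": 1}, {"dp": [0, 0, -9.5], "rot": [0, 0, 0], "claw": 1}]}}

```text
t: 8.27
ee_pos: [541.8, -188.0, 178.3]
orientation: [[0.996, -0.084, 0.004], [-0.084, -0.996, -0.002], [0.004, 0.002, -1.0]]
force: [-0.2, -0.1, -1.7]
opening: 15.4
```

```bash
python3 - <<'E'
from h import *
goto([570,176,175],0.2)
im=ctrl.capture('side')
cv2.imwrite('pics/side8.png',cv2.resize(im[130:280,200:350,::-1],None,fx=4,fy=4,interpolation=cv2.INTER_CUBIC))
E
```

```text
t 8.2667 at [ 541.8 -188.   178.3] dp cm [ -0.26 -36.5    0.26] rot [  0.14  -0.2  -16.3 ] F [-0.2 -0.1 -1.7] open 15.4 q [-0.54  0.43  1.38 -0.    1.32  1.12]
```

View pics/side8.png

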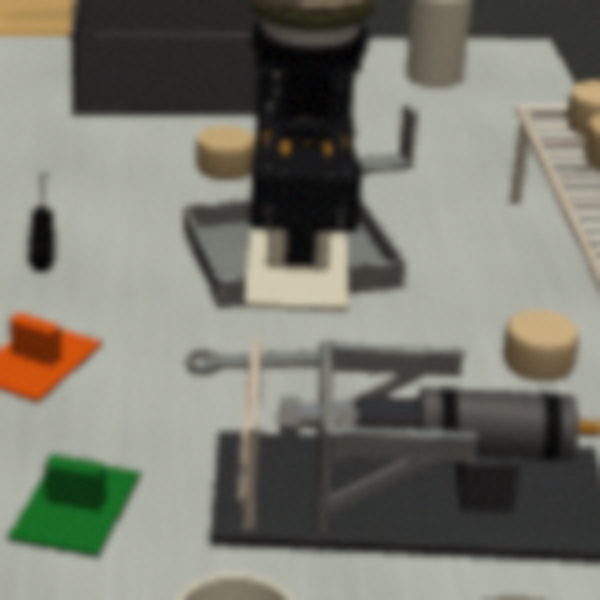

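The cover is lifted level in the fingers and the bolt head shows in the gap at about (291,411) in the crop. Moving over to the tray.

Request:
{"op": "carry_out", "data": {"deltas": [{"dp": [0, -1, 0], "rot": [0, 0, -1], "claw": 1}, {"dp": [0, -3, 0], "rot": [0, 0, -2.5], "claw": 1}, {"dp": [-0.1, -6.5, 0], "rot": [0, 0, -4], "claw": 1}, {"dp": [-0.1, -10, 0], "rot": [0, 0, -6], "claw": 1}, {"dp": [-0.1, -14, 0], "rot": [0, 0, -8], "claw": 1}, {"dp": [-0.2, -18, 0], "rot": [0, 0, -10], "claw": 1}, {"dp": [-0.2, -22, 0], "rot": [0, 0, -12], "claw": 1}, {"dp": [-0.2, -26, 0], "rot": [0, 0, -14], "claw": 1}, {"dp": [-0.2, -30, 0], "rot": [0, 0, -15.5], "claw": 1}, {"dp": [-0.3, -33, 0], "rot": [0, 0, -16.3], "claw": 1}, {"dp": [-0.3, -35.5, 0], "rot": [0, 0, -16.3], "claw": 1}, {"dp": [-0.3, -36.5, 0], "rot": [0, 0, -16.3], "claw": 1}]}}

```text
t: 9.32
ee_pos: [568.2, 179.9, 175.8]
orientation: [[0.979, 0.203, 0.0], [0.203, -0.979, -0.001], [0.0, 0.001, -1.0]]
force: [-0.2, 1.0, -1.5]
opening: 15.2
```

Request:
{"op": "carry_out", "data": {"deltas": [{"dp": [0, 0, 0], "rot": [0, 0, 0], "claw": 1}, {"dp": [0, 0, 0], "rot": [0, 0, 0], "claw": 1}, {"dp": [0, 0, 0], "rot": [0, 0, 0], "claw": 1}]}}

```text
t: 9.57
ee_pos: [568.0, 178.9, 175.4]
orientation: [[0.979, 0.202, -0.0], [0.202, -0.979, -0.001], [-0.001, 0.001, -1.0]]
force: [0.3, 0.1, -1.2]
opening: 15.9
```

```bash
python3 - <<'E'
from h import *
goto([570,176,85],0.2)
o=ctrl.get_obs();np.savez('w9.npz',p=o['ee_pos'],R=o['orientation'])
im=ctrl.capture('wrist')
cv2.imwrite('pics/wrist9.png',cv2.resize(im[:,:,::-1],None,fx=1.5,fy=1.5,interpolation=cv2.INTER_CUBIC))
E
```

```text
t 9.5667 at [568.  178.9 175.4] dp cm [0.14 0.32 9.04] rot [0.06 0.04 0.2 ] F [ 0.3  0.1 -1.2] open 15.9 q [ 0.11  0.49  1.31 -0.    1.35  1.48]
```

View pics/wrist9.png

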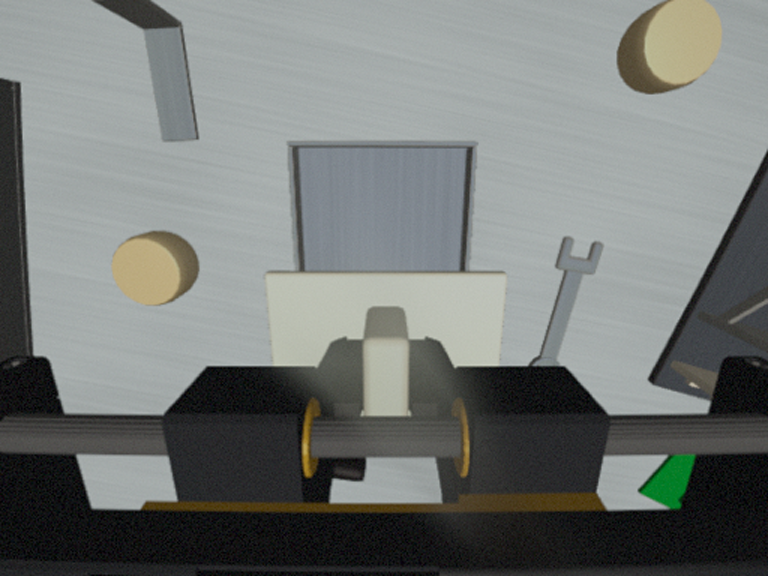

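```bash
python3 - <<'E'
from h import *
d=np.load('w9.npz');o={'ee_pos':d['p'],'orientation':d['R']}
a=onz('wrist',np.array([288,142])/1.5,30,o);b=onz('wrist',np.array([476,142])/1.5,30,o)
print(a,b,np.linalg.norm(a-b)); u=(a-b)/np.linalg.norm(a-b); m=(a+b)/2; f=np.array([u[1],-u[0],0]);print(m-90*f, np.arctan2(f[1],f[0]))
E
```

```text
[645.33205952 271.63987865  30.        ] [675.12116236 127.09333545  30.        ] 147.58419224606774
[572.07903436 181.2005744   30.        ] 0.2032411323819122
```

Request:
{"op": "carry_out", "data": {"deltas": [{"dp": [0.2, 0, 1], "rot": [0, 0, 0], "claw": 1}, {"dp": [0.2, 0, 3], "rot": [0, 0, 0], "claw": 1}, {"dp": [0.2, 0, 5], "rot": [0, 0, 0], "claw": 1}, {"dp": [0.2, 0, 7.5], "rot": [0, 0, 0], "claw": 1}, {"dp": [0.2, 0, 10], "rot": [0, 0, 0], "claw": 1}, {"dp": [0.2, 0, 12], "rot": [0, 0, 0], "claw": 1}, {"dp": [0.2, 0, 13.5], "rot": [0, 0, 0], "claw": 1}, {"dp": [0.2, 0, 14.7], "rot": [0, 0, 0], "claw": 1}, {"dp": [0.2, 0, 15.6], "rot": [0, 0, 0], "claw": 1}, {"dp": [0.2, 0, 16.2], "rot": [0, 0, 0], "claw": 1}, {"dp": [0.2, 0, 16.5], "rot": [0, 0, 0], "claw": 1}, {"dp": [0.2, 0, 16.5], "rot": [0, 0, 0], "claw": 1}]}}

```text
t: 10.62
ee_pos: [570.1, 178.8, 10.4]
orientation: [[0.98, 0.201, -0.0], [0.201, -0.98, -0.001], [-0.0, 0.001, -1.0]]
force: [-0.0, 0.7, -2.2]
opening: 15.7
```

```bash
python3 - <<'E'
from h import *
goto([570,179,-8],0.2)
im=ctrl.capture('side')
cv2.imwrite('pics/side10.png',cv2.resize(im[130:280,200:350,::-1],None,fx=4,fy=4,interpolation=cv2.INTER_CUBIC))
E
```

```text
t 10.6167 at [570.1 178.8  10.4] dp cm [-0.01 -0.03  1.84] rot [0.06 0.03 0.15] F [-0.   0.7 -2.2] open 15.7 q [ 0.11  0.67  1.47 -0.    1.    1.48]
```

View pics/side10.png

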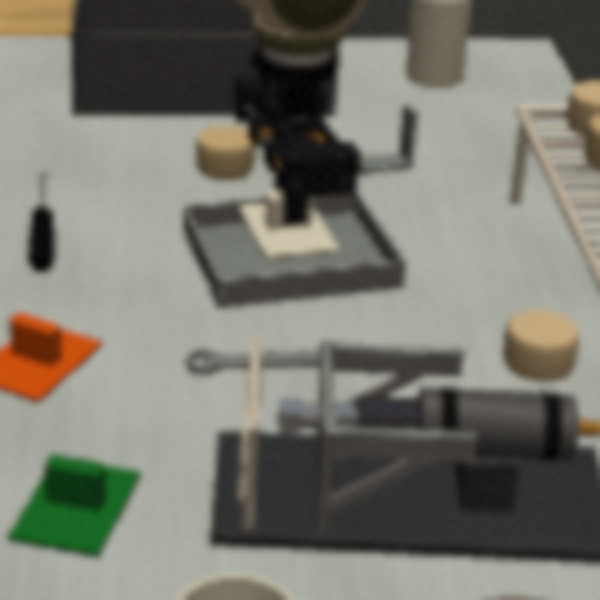

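The cover is inside the tray walls, about 2 cm above the floor. Lowering it gently.

Request:
{"op": "carry_out", "data": {"deltas": [{"dp": [0, 0, 0.5], "rot": [0, 0, 0], "claw": 1}, {"dp": [0, 0, 1], "rot": [0, 0, 0], "claw": 1}, {"dp": [0, 0, 1.4], "rot": [0, 0, 0], "claw": 1}, {"dp": [0, 0, 1.6], "rot": [0, 0, 0], "claw": 1}, {"dp": [0, 0, 1.7], "rot": [0, 0, 0], "claw": 1}, {"dp": [0, 0, 1.7], "rot": [0, 0, 0], "claw": 1}]}}

```text
t: 11.17
ee_pos: [570.3, 178.8, -6.3]
orientation: [[0.979, 0.201, 0.0], [0.201, -0.979, -0.001], [-0.0, 0.001, -1.0]]
force: [-0.2, -0.5, -1.7]
opening: 15.7
```

Request:
{"op": "carry_out", "data": {"deltas": [{"dp": [0, 0, 0.1], "rot": [0, 0, 0], "claw": 1}, {"dp": [0, 0, 0.2], "rot": [0, 0, 0], "claw": 1}, {"dp": [0, 0, 0.25], "rot": [0, 0, 0], "claw": 1}, {"dp": [0, 0, 0.25], "rot": [0, 0, 0], "claw": 1}]}}

```text
t: 11.5
ee_pos: [570.3, 178.8, -8.8]
orientation: [[0.979, 0.201, 0.0], [0.201, -0.979, -0.001], [0.0, 0.001, -1.0]]
force: [0.2, -0.9, -1.2]
opening: 16.1
```

Request:
{"op": "carry_out", "data": {"deltas": [{"dp": [0, 0, 0.05], "rot": [0, 0, 0], "claw": 1}, {"dp": [0, 0, 0.1], "rot": [0, 0, 0], "claw": 1}, {"dp": [0, 0, 0.15], "rot": [0, 0, 0], "claw": 1}, {"dp": [0, 0, 0.15], "rot": [0, 0, 0], "claw": 1}]}}

```text
t: 11.83
ee_pos: [570.5, 178.8, -8.9]
orientation: [[0.979, 0.202, 0.001], [0.202, -0.979, -0.001], [0.0, 0.001, -1.0]]
force: [-6.3, -1.7, 10.7]
opening: 16.3
```

Contact: 10.7 N upwards at TCP z −8.9, as predicted. Relaxing a little, then opening.

Request:
{"op": "carry_out", "data": {"deltas": [{"dp": [0, 0, 0], "rot": [0, 0, 0], "claw": 1}, {"dp": [0, 0, 0], "rot": [0, 0, 0], "claw": 1}, {"dp": [0, 0, 0], "rot": [0, 0, 0], "claw": 4.5}, {"dp": [0, 0, 0], "rot": [0, 0, 0], "claw": 4.5}, {"dp": [0, 0, 0], "rot": [0, 0, 0], "claw": 4.5}, {"dp": [0, 0, 0], "rot": [0, 0, 0], "claw": 4.5}, {"dp": [0, 0, 0], "rot": [0, 0, 0], "claw": 4.5}]}}

```text
t: 12.42
ee_pos: [570.5, 178.8, -9.0]
orientation: [[0.979, 0.202, 0.001], [0.202, -0.979, -0.001], [0.0, 0.001, -1.0]]
force: [-0.2, 0.6, -0.4]
opening: 44.8
```

Request:
{"op": "carry_out", "data": {"deltas": [{"dp": [0, 0, -0.5], "rot": [0, 0, 0], "claw": 4.5}, {"dp": [0, 0, -2], "rot": [0, 0, 0], "claw": 4.5}, {"dp": [0, 0, -4], "rot": [0, 0, 0], "claw": 4.5}, {"dp": [0, 0, -7], "rot": [0, 0, 0], "claw": 4.5}, {"dp": [0, 0, -10], "rot": [0, 0, 0], "claw": 4.5}, {"dp": [0, 0, -13], "rot": [0, 0, 0], "claw": 6}, {"dp": [0, 0, -16], "rot": [0, 0, 0], "claw": 6}, {"dp": [0, 0, -18], "rot": [0, 0, 0], "claw": 6}, {"dp": [0, 0, -19], "rot": [0, 0, 0], "claw": 6}]}}

```text
t: 13.17
ee_pos: [571.2, 179.2, 184.5]
orientation: [[0.979, 0.202, 0.005], [0.202, -0.979, -0.001], [0.005, 0.002, -1.0]]
force: [-0.1, -0.6, -0.3]
opening: 60.1
```

```bash
python3 - <<'E'
from h import *
goto([541.5,-181.5,185],-0.082)
im=ctrl.capture('side')
cv2.imwrite('pics/side11.png',cv2.resize(im[130:280,200:350,::-1],None,fx=4,fy=4,interpolation=cv2.INTER_CUBIC))
im=ctrl.capture('wrist')
cv2.imwrite('pics/wrist11.png',cv2.resize(im[:,:,::-1],None,fx=1.5,fy=1.5,interpolation=cv2.INTER_CUBIC))
E
```

```text
t 13.1667 at [571.2 179.2 184.5] dp cm [-10.19  34.73  -0.04] rot [ 0.06 -0.31 16.34] F [-0.1 -0.6 -0.3] open 60.1 q [ 0.11  0.48  1.29 -0.    1.36  1.48]
```

View pics/side11.png

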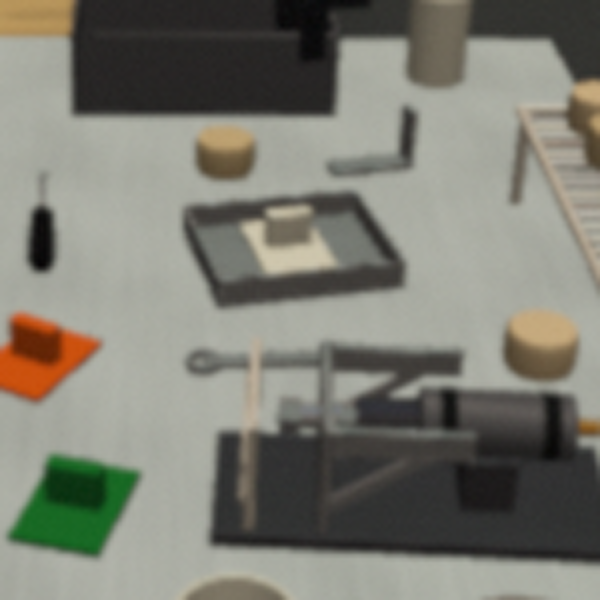

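View pics/wrist11.png

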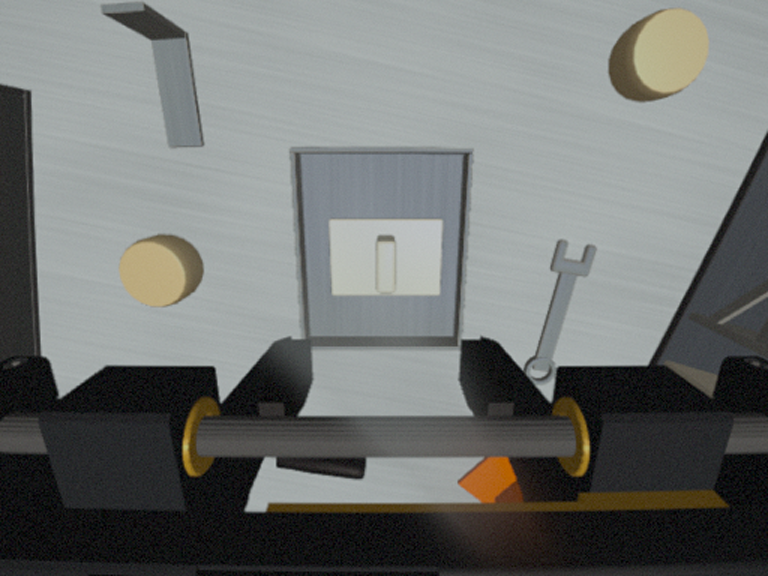

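The cover stands flat in the middle of the tray with its grip up, at about (385,258) in the wrist view. Moving back above the gap with the fingers open 60 mm.

Request:
{"op": "carry_out", "data": {"deltas": [{"dp": [-0.3, 1.5, -0.5], "rot": [0, 0, 1], "claw": 6}, {"dp": [-1, 4, -1], "rot": [0, 0, 2.5], "claw": 6}, {"dp": [-2, 8, -1], "rot": [0, 0, 4], "claw": 6}, {"dp": [-3.5, 12, -1], "rot": [0, 0, 6], "claw": 6}, {"dp": [-4.7, 16, -1], "rot": [0, 0, 8], "claw": 6}, {"dp": [-5.9, 20, -1], "rot": [0, 0, 10], "claw": 6}, {"dp": [-7, 24, -1], "rot": [0, 0, 12], "claw": 6}, {"dp": [-8.2, 28, -1], "rot": [0, 0, 14], "claw": 6}, {"dp": [-9.3, 31.5, -0.5], "rot": [0, 0, 16], "claw": 6}, {"dp": [-10, 34, 0], "rot": [0, 0, 16.3], "claw": 6}, {"dp": [-10.2, 34.7, 0], "rot": [0, 0, 16.3], "claw": 6}, {"dp": [-10.2, 34.7, 0], "rot": [0, 0, 16.3], "claw": 6}]}}

```text
t: 14.27
ee_pos: [540.1, -182.5, 180.8]
orientation: [[0.996, -0.084, 0.001], [-0.084, -0.996, 0.001], [0.001, -0.001, -1.0]]
force: [0.1, -0.2, 1.1]
opening: 60.2
```

Request:
{"op": "carry_out", "data": {"deltas": [{"dp": [0, 0, 0], "rot": [0, 0, 0], "claw": 6}, {"dp": [0, 0, 0], "rot": [0, 0, 0], "claw": 6}, {"dp": [0, 0, 0], "rot": [0, 0, 0], "claw": 6}]}}

```text
t: 14.52
ee_pos: [540.3, -181.0, 180.7]
orientation: [[0.997, -0.082, 0.0], [-0.082, -0.997, 0.001], [0.0, -0.001, -1.0]]
force: [0.8, -0.6, 0.3]
opening: 59.8
```

```bash
python3 - <<'E'
from h import *
goto([541.5,-181.5,185],-0.082)
o=ctrl.get_obs();np.savez('w12.npz',p=o['ee_pos'],R=o['orientation'])
im=ctrl.capture('wrist')
cv2.imwrite('pics/wrist12.png',cv2.resize(im[90:240,150:350,::-1],None,fx=4,fy=4,interpolation=cv2.INTER_CUBIC))
print([(r['score'],r['point'],onz('wrist',r['point'],75,o).round(1)) for r in ctrl.spot_point('wrist','bolt_head')])
E
```

```text
t 14.5167 at [ 540.3 -181.   180.7] dp cm [ 0.13  0.03 -0.43] rot [-0.06 -0.02 -0.01] F [ 0.8 -0.6  0.3] open 59.8 q [-0.53  0.43  1.39  0.    1.33  1.12]
[(0.58, [255.5, 178.6], array([ 543.2, -180.5,   75. ]))]
```

View pics/wrist12.png

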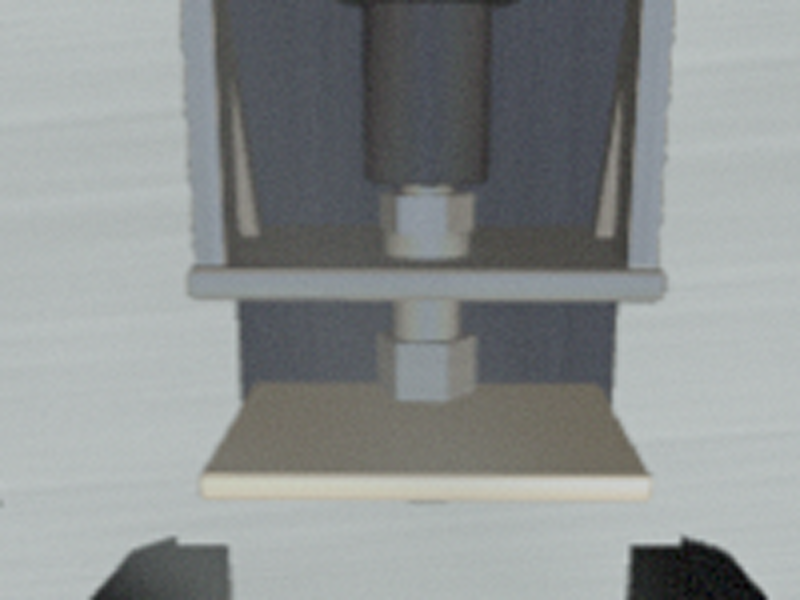

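```bash
python3 - <<'E'
from h import *
from scipy.optimize import least_squares
d=np.load('w12.npz');o={'ee_pos':d['p'],'orientation':d['R']}
w=lambda L:np.array(L)/4-.4+[150,90]
q=w([[188,268],[665,268],[665,299],[188,299],[203,477],[203,500],[648,500],[648,477]])
M=np.array([[31,60,105],[31,-60,105],[23,-60,105],[23,60,105],[-23,60,105],[-31,60,105],[-31,-60,105],[-23,-60,105]])
r=least_squares(lambda p:(proj('wrist',T(p,M),o)-q).ravel(),[539,-185,-.08]);print('stand',r.x,r.fun.round(1))
a=w([[395,340],[449,340],[447,402],[395,402]])
print([onz('wrist',x,87,o)[:2].round(1) for x in a])
print(np.mean([onz('wrist',x,87,o) for x in a],0))
tips=w([[229,546],[630,546]]);print(tips, [proj('wrist',o['ee_pos']+o['orientation']@np.array([9,s*30,z]),o)[0].round(1) for s in(-1,1) for z in(-30,-36,-42)])
E
```

```text
stand [ 5.41894902e+02 -1.81149663e+02 -8.33255860e-02] [-1.1  0.1  0.9  0.2  0.4  0.4 -0.6  0.3 -1.5 -0.9 -1.1  0.5  1.3  0.6
  1.8 -0.7]
[array([ 551.2, -173.5]), array([ 550.1, -188. ]), array([ 532.8, -186.1]), array([ 533.9, -171.9])]
[ 541.99540516 -179.87799945   87.        ]
[[206.85 226.1 ]
 [307.1  226.1 ]] [array([208.3, 220.9]), array([206.6, 224.8]), array([204.8, 228.9]), array([303.2, 220.9]), array([304.8, 224.7]), array([306.6, 228.9])]
```

The empty gap shows the bolt head in mid-gap, at about (428,370) in the crop, with its corners pointing sideways just now; stand and bolt fits agree on (542, −180.7). Going down to just above the plates and looking again.

Request:
{"op": "carry_out", "data": {"deltas": [{"dp": [0.2, 0, 1], "rot": [0, 0, 0], "claw": 5}, {"dp": [0.2, 0, 3], "rot": [0, 0, 0], "claw": 5}, {"dp": [0.2, 0, 5.5], "rot": [0, 0, 0], "claw": 5}, {"dp": [0.2, 0, 7.5], "rot": [0, 0, 0], "claw": 5}, {"dp": [0.2, 0, 8.5], "rot": [0, 0, 0], "claw": 5}, {"dp": [0.2, 0, 9], "rot": [0, 0, 0], "claw": 5}, {"dp": [0.2, 0, 9], "rot": [0, 0, 0], "claw": 5}, {"dp": [0.2, 0, 9], "rot": [0, 0, 0], "claw": 5}]}}

```text
t: 15.28
ee_pos: [542.9, -181.6, 91.7]
orientation: [[0.997, -0.082, 0.002], [-0.082, -0.997, 0.0], [0.002, -0.0, -1.0]]
force: [0.3, 1.0, -0.8]
opening: 50.2
```

```bash
python3 - <<'E'
from h import *
goto([542,-180.7,20],-0.082)
im=ctrl.capture('side')
cv2.imwrite('pics/side13.png',cv2.resize(im[160:270,220:330,::-1],None,fx=5.4,fy=5.4,interpolation=cv2.INTER_CUBIC))
im=ctrl.capture('wrist')
cv2.imwrite('pics/wrist13.png',cv2.resize(im[90:290,130:390,::-1],None,fx=3,fy=3,interpolation=cv2.INTER_CUBIC))
E
```

```text
t 15.2833 at [ 542.9 -181.6   91.7] dp cm [-0.11 -0.08  7.17] rot [-0.01 -0.12 -0.01] F [ 0.3  1.  -0.8] open 50.2 q [-0.53  0.52  1.49  0.    1.13  1.12]
```

View pics/side13.png

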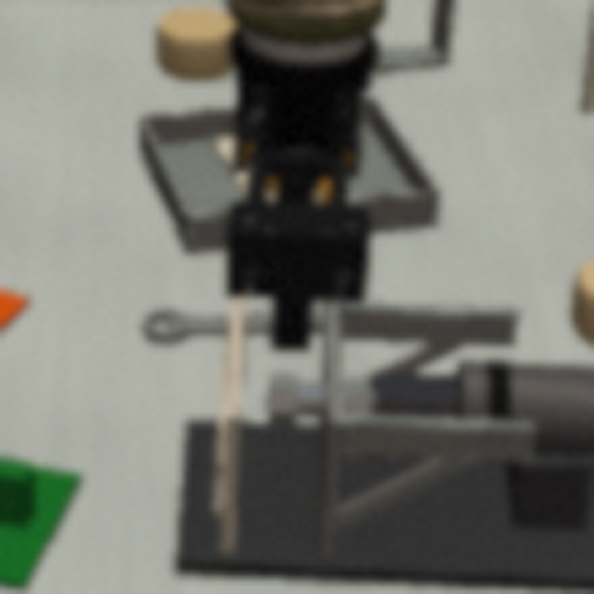

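View pics/wrist13.png

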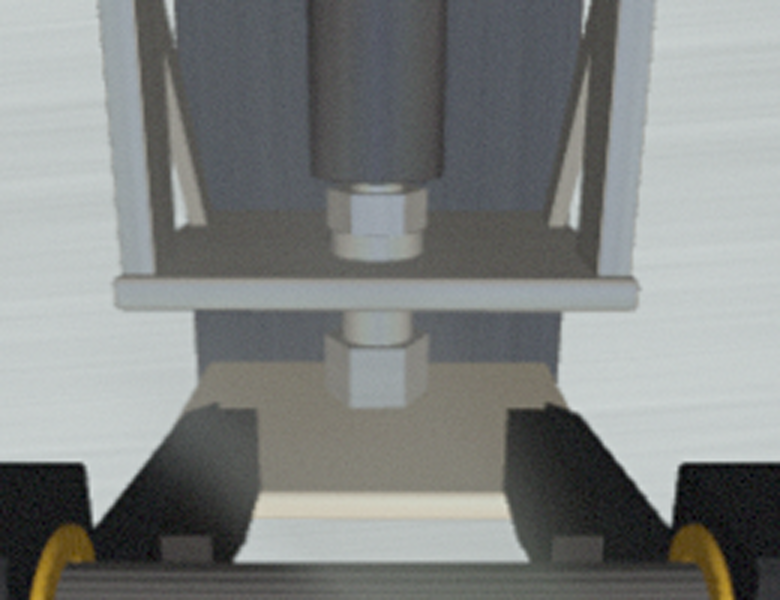

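Fingers straddle the bolt head: in the wrist view it is at (376,370) between fingertips at 258 and 505. In the side view the finger clears both plates, about 2–3 mm towards the bracket. I'll correct x slightly and go down.

Request:
{"op": "carry_out", "data": {"deltas": [{"dp": [-0.1, -0.1, 0.8], "rot": [0, 0, 0], "claw": 5}, {"dp": [-0.2, -0.1, 1.8], "rot": [0, 0, 0], "claw": 5}, {"dp": [-0.2, -0.1, 3], "rot": [0, 0, 0], "claw": 5}, {"dp": [-0.2, -0.1, 4.2], "rot": [0, 0, 0], "claw": 5}, {"dp": [-0.2, -0.1, 5.2], "rot": [0, 0, 0], "claw": 5}, {"dp": [-0.2, -0.1, 6], "rot": [0, 0, 0], "claw": 5}, {"dp": [-0.2, -0.1, 6.6], "rot": [0, 0, 0], "claw": 5}, {"dp": [-0.2, -0.1, 7], "rot": [0, 0, 0], "claw": 5}, {"dp": [-0.2, -0.1, 7.1], "rot": [0, 0, 0], "claw": 5}, {"dp": [-0.2, -0.1, 7.1], "rot": [0, 0, 0], "claw": 5}]}}

```text
t: 16.22
ee_pos: [541.3, -180.7, 21.0]
orientation: [[0.997, -0.082, 0.003], [-0.082, -0.997, -0.0], [0.003, 0.0, -1.0]]
force: [0.6, 0.1, 0.6]
opening: 50.1
```

```bash
python3 - <<'E'
from h import *
goto([541,-180.7,20],-0.082)
im=ctrl.capture('side')
cv2.imwrite('pics/side14.png',cv2.resize(im[160:270,220:330,::-1],None,fx=5.4,fy=5.4,interpolation=cv2.INTER_CUBIC))
im=ctrl.capture('wrist')
cv2.imwrite('pics/wrist14.png',cv2.resize(im[90:290,130:390,::-1],None,fx=3,fy=3,interpolation=cv2.INTER_CUBIC))
E
```

```text
t 16.2167 at [ 541.3 -180.7   21. ] dp cm [-0.03  0.01  0.1 ] rot [ 0.01 -0.16 -0.02] F [0.6 0.1 0.6] open 50.1 q [-0.53  0.61  1.56  0.    0.98  1.12]
```

View pics/side14.png

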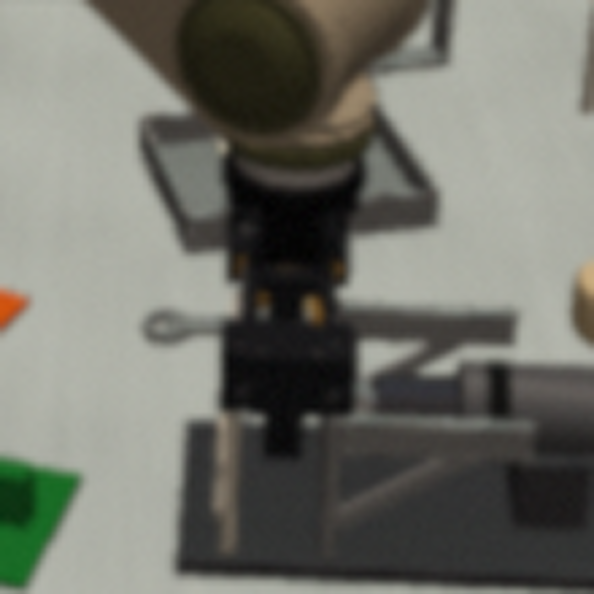

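View pics/wrist14.png

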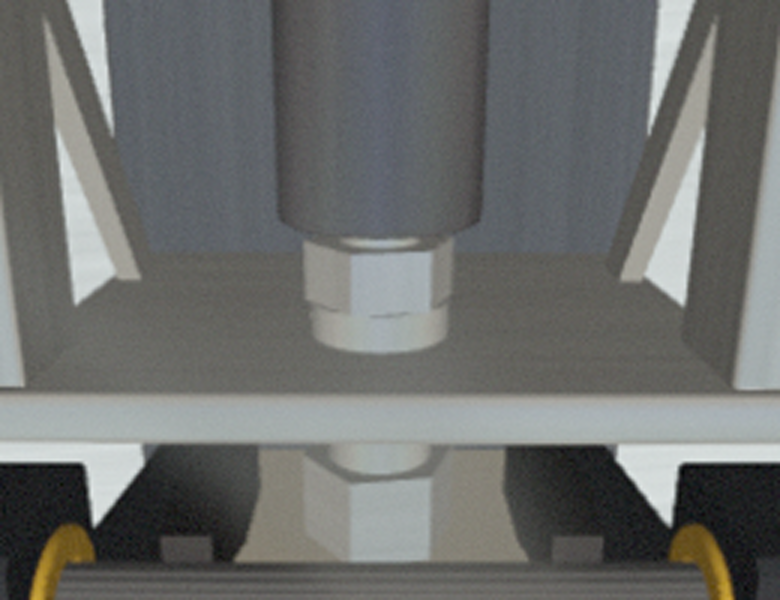

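```bash
python3 - <<'E'
from h import *
o=ctrl.get_obs();R=o['orientation'];p=o['ee_pos']
for off in [25,40]:
  for z in [-30,-36,-42]: print(off,z,(p+R@np.array([0,off,z]))[2].round(1),proj('side',p+R@np.array([0,off,z]))[0].round(1))
E
```

```text
25 -30 51.5 [271.8 244.4]
25 -36 57.5 [271.9 242.8]
25 -42 63.5 [272.  241.1]
40 -30 51.5 [271.8 247.5]
40 -36 57.5 [271.8 245.9]
40 -42 63.5 [271.9 244.2]
```

Request:
{"op": "carry_out", "data": {"deltas": [{"dp": [0, 0, 0], "rot": [0, 0, 0], "claw": 4}, {"dp": [0, 0, 0], "rot": [0, 0, 0], "claw": 4}, {"dp": [0, 0, 0], "rot": [0, 0, 0], "claw": 4}, {"dp": [0, 0, 0], "rot": [0, 0, 0], "claw": 4}, {"dp": [0, 0, 0], "rot": [0, 0, 0], "claw": 4}, {"dp": [0, 0, 0], "rot": [0, 0, 0], "claw": 4}, {"dp": [0, 0, 0], "rot": [0, 0, 0], "claw": 1.5}, {"dp": [0, 0, 0], "rot": [0, 0, 0], "claw": 1.5}, {"dp": [0, 0, 0], "rot": [0, 0, 0], "claw": 1.5}, {"dp": [0, 0, 0], "rot": [0, 0, 0], "claw": 1.5}, {"dp": [0, 0, 0], "rot": [0, 0, 0], "claw": 1.5}, {"dp": [0, 0, 0], "rot": [0, 0, 0], "claw": 1.5}], "force": 50}}

```text
t: 17.32
ee_pos: [541.6, -180.3, 21.5]
orientation: [[0.997, -0.082, 0.003], [-0.082, -0.997, -0.0], [0.003, -0.0, -1.0]]
force: [0.2, 5.1, 2.9]
opening: 24.7
```

Request:
{"op": "carry_out", "data": {"deltas": [{"dp": [0, 0, 0], "rot": [0, 0, 0], "claw": 1.5}, {"dp": [0, 0, 0], "rot": [0, 0, 0], "claw": 1.5}, {"dp": [0, 0, 0], "rot": [0, 0, 0], "claw": 1.5}, {"dp": [0, 0, 0], "rot": [0, 0, 0], "claw": 1.5}, {"dp": [0, 0, 0], "rot": [0, 0, 0], "claw": 1.5}, {"dp": [0, 0, 0], "rot": [0, 0, 0], "claw": 1.5}]}}

```text
t: 17.82
ee_pos: [541.6, -180.3, 21.5]
orientation: [[0.997, -0.082, 0.003], [-0.082, -0.997, 0.0], [0.003, -0.0, -1.0]]
force: [0.8, 3.8, 1.8]
opening: 24.4
```

```bash
python3 - <<'E'
from h import *
goto([541,-180.7,20],-0.082)
print(ctrl.get_obs()['torque'])
im=ctrl.capture('wrist')
cv2.imwrite('pics/wrist15.png',cv2.resize(im[90:290,130:390,::-1],None,fx=3,fy=3,interpolation=cv2.INTER_CUBIC))
E
```

```text
t 17.8167 at [ 541.6 -180.3   21.5] dp cm [-0.05  0.05  0.15] rot [-0.02 -0.19 -0.01] F [0.8 3.8 1.8] open 24.4 q [-0.53  0.6   1.56  0.    0.98  1.12]
[ 0.63053163 -0.04910799  0.03511679]
```

View pics/wrist15.png

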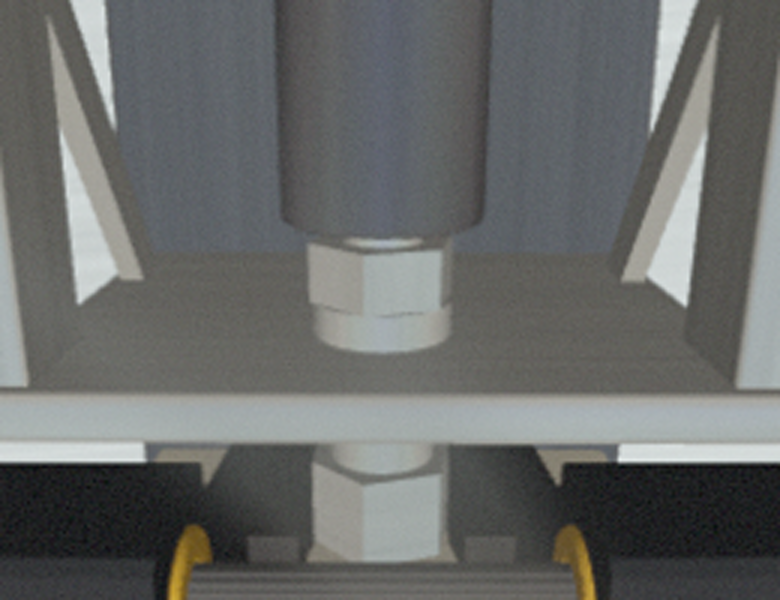

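Opening is 24.4 mm, so the head is held across its flats, with a ridge in the middle of the top at about (362,480). Holding firmly and watching for any turning.

Request:
{"op": "carry_out", "data": {"deltas": [{"dp": [0, 0, 0], "rot": [0, 0, 0], "claw": 1.5}, {"dp": [0, 0, 0], "rot": [0, 0, 0], "claw": 1.5}, {"dp": [0, 0, 0], "rot": [0, 0, 0], "claw": 1.5}, {"dp": [0, 0, 0], "rot": [0, 0, 0], "claw": 1.5}, {"dp": [0, 0, 0], "rot": [0, 0, 0], "claw": 1.5}, {"dp": [0, 0, 0], "rot": [0, 0, 0], "claw": 1.5}, {"dp": [0, 0, 0], "rot": [0, 0, 0], "claw": 1.5}, {"dp": [0, 0, 0], "rot": [0, 0, 0], "claw": 1.5}, {"dp": [0, 0, 0], "rot": [0, 0, 0], "claw": 1.5}, {"dp": [0, 0, 0], "rot": [0, 0, 0], "claw": 1.5}, {"dp": [0, 0, 0], "rot": [0, 0, 0], "claw": 1.5}, {"dp": [0, 0, 0], "rot": [0, 0, 0], "claw": 1.5}], "force": 60}}

```text
t: 18.87
ee_pos: [541.6, -180.3, 21.5]
orientation: [[0.997, -0.082, 0.003], [-0.082, -0.997, 0.0], [0.003, -0.0, -1.0]]
force: [-0.3, 3.5, 2.2]
opening: 24.3
```

Request:
{"op": "carry_out", "data": {"deltas": [{"dp": [0, 0, 0], "rot": [0, 0, 0], "claw": 1.5}, {"dp": [0, 0, 0], "rot": [0, 0, 0], "claw": 1.5}, {"dp": [0, 0, 0], "rot": [0, 0, 0], "claw": 1.5}, {"dp": [0, 0, 0], "rot": [0, 0, 0], "claw": 1.5}, {"dp": [0, 0, 0], "rot": [0, 0, 0], "claw": 1.5}, {"dp": [0, 0, 0], "rot": [0, 0, 0], "claw": 1.5}, {"dp": [0, 0, 0], "rot": [0, 0, 0], "claw": 1.5}, {"dp": [0, 0, 0], "rot": [0, 0, 0], "claw": 1.5}, {"dp": [0, 0, 0], "rot": [0, 0, 0], "claw": 1.5}, {"dp": [0, 0, 0], "rot": [0, 0, 0], "claw": 1.5}, {"dp": [0, 0, 0], "rot": [0, 0, 0], "claw": 1.5}, {"dp": [0, 0, 0], "rot": [0, 0, 0], "claw": 1.5}]}}

```text
t: 19.87
ee_pos: [541.6, -180.3, 21.5]
orientation: [[0.997, -0.082, 0.003], [-0.082, -0.997, 0.0], [0.003, -0.0, -1.0]]
force: [0.3, 3.5, 2.3]
opening: 24.0
```

```bash
python3 - <<'E'
from h import *
goto([541,-180.7,20],-0.082)
im=ctrl.capture('wrist')
cv2.imwrite('pics/wrist16.png',cv2.resize(im[90:290,130:390,::-1],None,fx=3,fy=3,interpolation=cv2.INTER_CUBIC))
a=cv2.imread('pics/wrist15.png').astype(float);b=cv2.imread('pics/wrist16.png').astype(float)
d=np.abs(cv2.GaussianBlur(a-b,(0,0),4)).mean(2);print(d[440:560,300:460].max(),d[240:350,300:460].max(),d[:200].max())
E
```

```text
t 19.8667 at [ 541.6 -180.3   21.5] dp cm [-0.06  0.05  0.15] rot [-0.02 -0.2  -0.01] F [0.3 3.5 2.3] open 24.0 q [-0.53  0.6   1.56  0.    0.98  1.12]
8.039748401433407 1.9703763379242496 2.2184925683441064
```

View pics/wrist16.png

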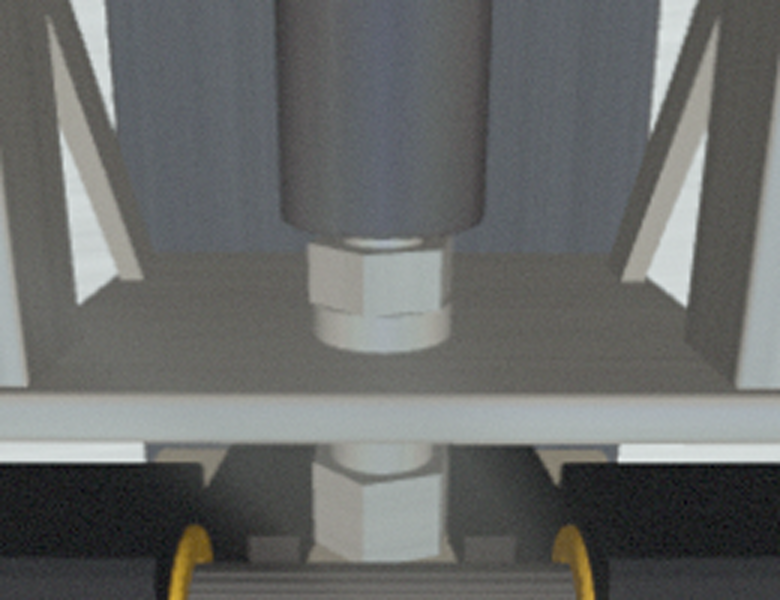

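```bash
python3 - <<'E'
import cv2,numpy as np
a=cv2.imread('pics/wrist15.png');b=cv2.imread('pics/wrist16.png')
f=lambda i:cv2.resize(i[430:580,230:530],None,fx=2.6,fy=1.9,interpolation=cv2.INTER_CUBIC)
cv2.imwrite('pics/cmp.png',np.vstack([f(a),f(b)]))
E
```

```text
(no output)
```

View pics/cmp.png

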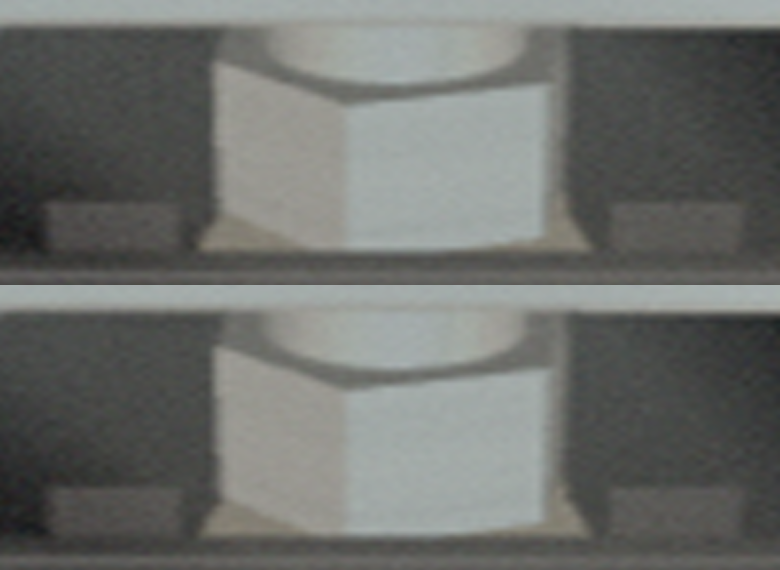

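The ridge hasn't moved in 2 s; left free, the bolt would have turned over 0.3 rad. It sits about 0.2 rad off the flats but holds. I'll hold longer and measure any creep.

Request:
{"op": "carry_out", "data": {"deltas": [{"dp": [0, 0, 0], "rot": [0, 0, 0], "claw": 1.5}, {"dp": [0, 0, 0], "rot": [0, 0, 0], "claw": 1.5}, {"dp": [0, 0, 0], "rot": [0, 0, 0], "claw": 1.5}, {"dp": [0, 0, 0], "rot": [0, 0, 0], "claw": 1.5}, {"dp": [0, 0, 0], "rot": [0, 0, 0], "claw": 1.5}, {"dp": [0, 0, 0], "rot": [0, 0, 0], "claw": 1.5}, {"dp": [0, 0, 0], "rot": [0, 0, 0], "claw": 1.5}, {"dp": [0, 0, 0], "rot": [0, 0, 0], "claw": 1.5}, {"dp": [0, 0, 0], "rot": [0, 0, 0], "claw": 1.5}, {"dp": [0, 0, 0], "rot": [0, 0, 0], "claw": 1.5}, {"dp": [0, 0, 0], "rot": [0, 0, 0], "claw": 1.5}, {"dp": [0, 0, 0], "rot": [0, 0, 0], "claw": 1.5}]}}

```text
t: 20.92
ee_pos: [541.6, -180.3, 21.5]
orientation: [[0.997, -0.082, 0.003], [-0.082, -0.997, -0.0], [0.003, -0.0, -1.0]]
force: [-0.4, 3.7, 0.5]
opening: 23.9
```

Request:
{"op": "carry_out", "data": {"deltas": [{"dp": [0, 0, 0], "rot": [0, 0, 0], "claw": 1.5}, {"dp": [0, 0, 0], "rot": [0, 0, 0], "claw": 1.5}, {"dp": [0, 0, 0], "rot": [0, 0, 0], "claw": 1.5}, {"dp": [0, 0, 0], "rot": [0, 0, 0], "claw": 1.5}, {"dp": [0, 0, 0], "rot": [0, 0, 0], "claw": 1.5}, {"dp": [0, 0, 0], "rot": [0, 0, 0], "claw": 1.5}, {"dp": [0, 0, 0], "rot": [0, 0, 0], "claw": 1.5}, {"dp": [0, 0, 0], "rot": [0, 0, 0], "claw": 1.5}, {"dp": [0, 0, 0], "rot": [0, 0, 0], "claw": 1.5}, {"dp": [0, 0, 0], "rot": [0, 0, 0], "claw": 1.5}, {"dp": [0, 0, 0], "rot": [0, 0, 0], "claw": 1.5}, {"dp": [0, 0, 0], "rot": [0, 0, 0], "claw": 1.5}]}}

```text
t: 21.92
ee_pos: [541.6, -180.3, 21.5]
orientation: [[0.997, -0.082, 0.003], [-0.082, -0.997, 0.0], [0.003, -0.0, -1.0]]
force: [0.7, 4.0, 1.7]
opening: 24.1
```

Request:
{"op": "carry_out", "data": {"deltas": [{"dp": [0, 0, 0], "rot": [0, 0, 0], "claw": 1.5}, {"dp": [0, 0, 0], "rot": [0, 0, 0], "claw": 1.5}, {"dp": [0, 0, 0], "rot": [0, 0, 0], "claw": 1.5}, {"dp": [0, 0, 0], "rot": [0, 0, 0], "claw": 1.5}, {"dp": [0, 0, 0], "rot": [0, 0, 0], "claw": 1.5}, {"dp": [0, 0, 0], "rot": [0, 0, 0], "claw": 1.5}, {"dp": [0, 0, 0], "rot": [0, 0, 0], "claw": 1.5}, {"dp": [0, 0, 0], "rot": [0, 0, 0], "claw": 1.5}, {"dp": [0, 0, 0], "rot": [0, 0, 0], "claw": 1.5}, {"dp": [0, 0, 0], "rot": [0, 0, 0], "claw": 1.5}, {"dp": [0, 0, 0], "rot": [0, 0, 0], "claw": 1.5}, {"dp": [0, 0, 0], "rot": [0, 0, 0], "claw": 1.5}]}}

```text
t: 22.92
ee_pos: [541.6, -180.2, 21.5]
orientation: [[0.997, -0.082, 0.003], [-0.082, -0.997, 0.0], [0.003, -0.0, -1.0]]
force: [-0.7, 4.1, 1.5]
opening: 24.1
```

```bash
python3 - <<'E'
from h import *
goto([541,-180.7,20],-0.082)
im=ctrl.capture('wrist')
cv2.imwrite('pics/wrist17.png',cv2.resize(im[90:290,130:390,::-1],None,fx=3,fy=3,interpolation=cv2.INTER_CUBIC))
im=ctrl.capture('side');cv2.imwrite('pics/side17.png',cv2.resize(im[80:320,130:400,::-1],None,fx=2.9,fy=2.5,interpolation=cv2.INTER_CUBIC))
G=[cv2.imread(f'pics/wrist{i}.png').astype(float).mean(2) for i in (15,16,17)]
for g in G:
    col=g[505:545,330:440].mean(0); e=np.diff(cv2.GaussianBlur(col[None],(0,0),3)[0]); w=e[5:70].clip(0);print('ridge col',330+5+(w*np.arange(65)).sum()/w.sum())
    print(cv2.phaseCorrelate(G[0][480:550,320:440].copy(),g[480:550,320:440].copy()))
E
```

```text
t 22.9167 at [ 541.6 -180.2   21.5] dp cm [-0.05  0.05  0.15] rot [-0.02 -0.19 -0.01] F [-0.7  4.1  1.5] open 24.1 q [-0.53  0.6   1.56  0.    0.98  1.12]
ridge col 361.84689904150275
((0.0, 0.0), 1.0)
ridge col 362.49043767701204
((-0.09990576203544066, 0.23787034487821757), 0.42158602678904006)
ridge col 361.8919359842424
((-0.09582531463708222, 0.2583048390481153), 0.5033905311688133)
```

View pics/side17.png

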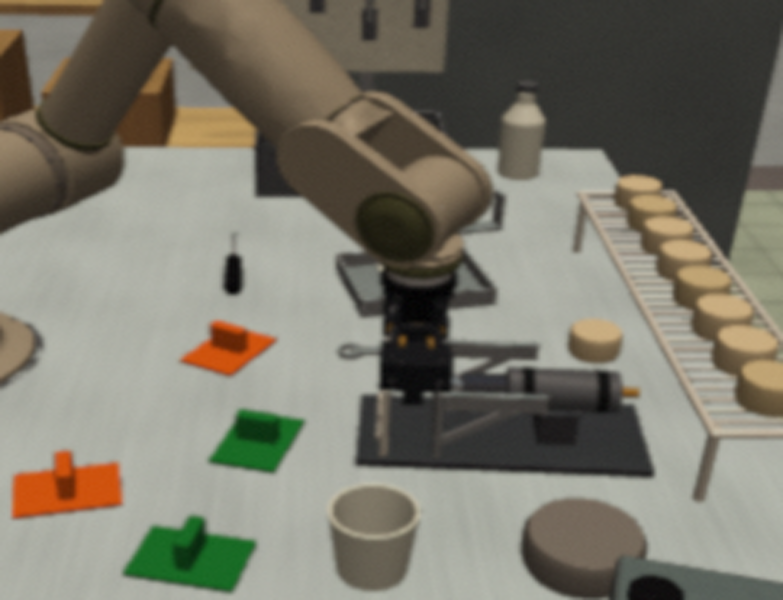

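The ridge stayed within 0.7 px (of 3× enlarged pixels) from 17.8 to 22.9 s, so the bolt is not turning. The side view shows everything else in place. Handing in while holding.

```bash
python3 - <<'E'
from h import *
print(ctrl.job_done())
E
```

```text
the job is handed in; nothing more can be done
None
```

I lifted the white cover off by its grip and set it down flat in the steel tray, grip upwards. The gripper now holds the bolt head with the grip set to 60 N. I handed the job in at about 23 s, still holding.

**Checks that passed**
- **Cover:** it stands in the middle of the tray, well clear of the walls. I lowered it until it touched (about 11 N) before letting go.
- **Bolt:** the ridge on the head moved less than 1 pixel in the 3× enlarged wrist picture between 17.8 s and 22.9 s. Left free, it would have turned about 0.8 rad or more in that time. The jaw opening was steady at about 24 mm.
- **Other things:** the others I could see in the last side picture are where they started. The arm hides most of the tray and the small things behind it there. The highest wrist force I saw was about 12 N, at the set-down.

**Checks that failed or disagreed**
- **First grasp missed:** the fingers closed just above the cover's grip and came back empty, without moving anything. The side and wrist pictures show the fingertips 36 to 40 mm short of the stated TCP. I allowed for that from then on, and the second grasp held.
- **Bolt angle against jaw opening:** in the wrist picture the head looks about 0.2 rad off having its flats upright. At that angle the jaws should read about 26 mm, not the 24 mm of a grip on the flats. I did not resolve this; the hold is steady either way.

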